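# Vent a sample-gas canister in the dock

### The arm

A 6-joint arm with a two-finger parallel gripper is mounted at the origin on the work surface. World frame = base frame: x ahead of the robot, y to its left, z up, the work surface at z = 0. Lengths are in m, angles in rad, forces in N, time in s.
With the tool pointing down it reaches from about 0.2 to 0.875 m from the base axis. Payload 3.4 kg.
Tool frame: the origin (TCP) lies between the finger pads; the fingertips stand 22 mm ahead of it and the grasp point (between the pads) lies 3 mm ahead of it; x points along the fingers, z is the direction in which the jaws open and shut, and the axes are right-handed (so a half turn about x gives the same grasp; the last joint's range is limited). The gripper opens to 94 mm and grips with 3 to 60 N. Pads are 16 mm wide; open, the fingers measure 119 mm over their backs; the gripper's body (75 mm by 177 mm) begins 78 mm behind the grasp point.
Start: joints at [1.083, 0.276, 1.505, -0, 1.361, -0.121], TCP at [0.206, 0.537, 0.227] pointing down, gripper open.
Joint ranges: [-2.89, 2.89], [-0.75, 2.08], [0.22, 2.7], [-1.18, 4.32], [0.11, 2.71], [-2.7, 2.7]. Speed limits (rad/s): [2.57, 2.57, 3.14, 3.14, 3.14, 3.14].

### API

Orientations are given as a rotation vector (axis times angle).
In Python, from rig import get_state, read_camera, camera_params, sign_off, boxes_of, pinpoint gives the robot as it stands.
- The arm moves only by the tool send_rows, never from a script. Its argument "targets" is a list of rows, each an object of numbers: "ax", "ay", "az": the turn, a rotation vector about the tool's x, y, z in rad; "tx", "ty", "tz": the shift along the tool's x, y, z in mm; "hand": the opening, from -1 (shut) to 1 (fully open). In form: [{"ax": .., "ay": .., "az": .., "tx": .., "ty": .., "tz": .., "hand": ..}, ...]. A call has 1 to 5 rows; each row is the pose to reach, as a shift and turn from the pose commanded when the call began, along the tool's axes at that moment; what a row does not reach only later rows make up. A row lasts 1/12 s, in which the tool goes at most 41.7 mm and 7.16 degrees, less where a joint would pass 70% of its speed; a pose out of reach is approached as far as the arm can. A call with a gripper value outside its range is refused whole. The fingers move at their own pace and stop on an object; the grip force is fixed at half the most. Time passes only in rows, so rows that repeat a pose let the fingers close. It gives the time, the measured TCP pose, the force and the opening at its end, in the units of the state.
- get_state(): the state, without advancing time (a new reading comes with each control period).
- read_camera(name): name is "scene" or "top"; returns the picture (480x640x3 uint8, blue, green, red); there is no depth.
- camera_params(name): a dict with "fx", "fy", "cx", "cy" (pixels), "k1" (the pictures are not rectified: a ray, as slopes to the right and down, at radius r is drawn at 1 + k1 r^2 times it, then the intrinsics apply), "R" (3x3) and "t" (3): a world point X has camera coordinates R X + t. Camera axes: x right, y down, z forward; pixel columns grow to the right and rows downward; lengths in m; the calibration is good to about 2 mm. A picture is of the moment at which its call begins. camera_params takes no time and is no camera call.
- sign_off(): hands the job in, once; it reports no verdict.
Trained networks look in the newest picture that a camera, given by its name, has taken for a name from the list of things; names that differ only in an ending like _2 or _b are one class to them, and where a whole thing is asked for, a point or a joint stands for the part that bears it (a point fixed in the world has none). Each returns a list of dicts, best first, with "p" (0 to 1); they miss things now and then, are a little off and sometimes report something else, mostly with a low value. They report only what shows in the picture. A call takes as long as a camera call. They do not tell look-alikes from the thing itself.
- boxes_of(thing, camera): "position" ([column, row] in pixels, amid what is visible of it).
- pinpoint(thing, camera): "position" ([column, row] in pixels: a listed point, or the origin of a listed thing).
The state is a dict: "t": time; "qpos": joint angles; "qvel": joint speeds; "effort": joint torques, N m; "position": TCP position; "eef_rot": TCP orientation; "ft_force": force on the tool from outside, world axes, zero at the start; "ft_torque": the same for the moment, N m; "gripper_width": finger opening in m.
Only numpy, scipy, OpenCV 4.12 (cv2) and the standard library are available. Lean on these libraries where they do the work, as an engineer would, in place of code of your own. Each camera call takes 0.05 s, during which the arm holds its last target.

### The job

Stand the green-banded gas canister squarely in the recess of the blue vent dock and let go of it. Then, with it standing there, unscrew its brass knurled lock nut (counter-clockwise from above) all the way up to its stop, let go, press the freed valve pin fully down for about a second to vent it, and let it spring back. Leave the canister standing in the dock with the nut unscrewed, and do not disturb the other things on the bench.

Things in the scene. Friction and masses are not known exactly. Their poses are not given: they have to be found in the camera images.
- canister: Loose gas canister, 0.3 kg nominal, to be vented. Origin: centre of its underside; z up its axis. Square black foot 50 x 50 mm, 14 mm high, sides along its x and y; above it a round aluminium body of diameter 46 mm from 14 to 78 mm above the origin, with a green band; conical shoulder from 78 up to 84 mm (diameter 24 mm there); dark valve collar of diameter 14 mm from 84 to 94 mm; then the brass lock nut, and the steel pin, whose tip is 118 mm above the origin.
- lock_nut (a joint): Turn of the brass lock nut, rad: 0 tight, grows counter-clockwise seen from above, 2.8 at its upper stop (a little under half a turn). It climbs 2 mm per rad along the pin (5.6 mm in all) and stays on the pin. It turns with about 0.02 Nm of friction and stays where it is left. When tight it locks the pin. If it is held at one height while being turned, the pin is drawn down instead and springs up again on release.
- nut_mid (a point): Centre of the brass knurled lock nut: a cylinder of diameter 16 mm, 10 mm high, on the canister's axis, 99 mm above the canister's origin when tight. It can be gripped from any side; 5 mm below its centre (when tight) is the top of the narrower collar, and the shoulder is 15 mm below its centre.
- valve_pin (a joint): Travel of the valve pin, m: 0 up (sprung), 0.005 fully down. Needs about 1 N to start and 4 N to be fully down; it springs back by itself. The nut rides on the pin and goes down with it.
- pin_top (a point): Top of the steel valve pin, a tip of diameter 7.6 mm on the canister's axis, 118 mm above the canister's origin when up. It stands 14 mm above the top of the tight nut, 8 mm when the nut is fully unscrewed.
- dock: Blue vent dock, fixed to the bench: a block 120 (its x) x 110 (its y) mm, 18 mm high, origin at the centre of its underside. In its middle a square recess 56 x 56 mm with sides along the dock's x and y, chamfered 2 mm at the mouth, 10 mm deep. The canister's square foot fits in at any of four quarter turns, with 3 mm of play to each side.
- dock_seat (a point): Centre of the recess's floor, 8 mm above the bench; the canister's origin must come to this point.
- capped_canister: Loose bystander: a canister of the same body (50 mm foot, 46 mm diameter) with a yellow band and a plain orange cap, 104 mm high, standing beyond the work area. Origin: centre of its underside. Leave it alone.
- vial0: Loose bystander: small capped glass vial, diameter 23 mm, 47 mm high, origin at the centre of its underside. Leave it alone.
- vial1: Same as vial0, another vial.
- vial2: Same as vial0, another vial.
- wrench: Loose bystander: flat steel wrench 120 mm long lying on the bench; leave it alone.
Mind the look-alikes: they are no part of the job. Several things look just like the dock: the one meant starts farthest from the robot's base.

How it is judged:
By the outcome, as a careful person would: the job done as asked, in the order asked, and still so for the second after the job is handed in, with the robot touching nothing.
It also fails if it takes over 72 s, if anything falls off the work surface, if the arm or the gripper's body presses on something with over 40 N, if the wrist force passes 120 N, or if a joint passes its speed limit or range.

## Working session

There is one attempt and no reset: what is moved stays moved. The work goes in short steps, Python scripts to look and compute and a tool call to move; the robot and the scene stay as the last step left them, time stands still between calls to the robot, and variables do not carry over. Pictures are saved under pics/ and viewed, and the job is handed in when it is done.

Besides the shell and the picture viewer there is one more tool, called as a command line: name --argument value ..., lists and objects as JSON in quotes. send_rows: Moves the arm, as the interface text tells. Its arguments: {"type":"object","properties":{"targets":{"type":"array"}},"required":["targets"]}

```bash
ls; mkdir -p pics; cat > h.py <<'E'
import numpy as np, cv2
from rig import *
def snap(c,fn):
    im=read_camera(c); cv2.imwrite('pics/'+fn,im); return im
E
python3 - <<'E'
from h import *
print(get_state())
for c in("scene","top"):
    snap(c,c+'0.png'); print(c,camera_params(c))
    for th in("canister","dock","capped_canister","vial0","wrench"):
        print(th,[(np.round(d["position"]).tolist(),round(d["p"],2)) for d in pinpoint(th,c)])
    for th in("dock_seat","nut_mid","pin_top"):
        print(th,[(np.round(d["position"],1).tolist(),round(d["p"],2)) for d in pinpoint(th,c)])
E
```

```text
pics
{'t': 0.0, 'qpos': array([ 1.08303075e+00,  2.76550222e-01,  1.50609548e+00,  8.39270728e-06,
        1.36070419e+00, -1.21019733e-01]), 'qvel': array([-0.00102497, -0.0009898 , -0.00054521, -0.00103695, -0.0003351 ,
       -0.00056634]), 'effort': array([-1.77041642e-03, -4.04574895e+01, -2.37235057e+01,  7.01710721e-02,
        3.45603295e-02, -1.55685257e-04]), 'position': array([0.2059498 , 0.53629296, 0.22664525]), 'eef_rot': array([-0.93581625,  1.36227552,  0.93448571]), 'ft_force': array([ 0.88978613,  0.44931477, -0.47660076]), 'ft_torque': array([ 0.01068942,  0.05003183, -0.03233989]), 'gripper_width': 0.0939201063897616}
scene {'fx': 487.85174778901154, 'fy': 487.85174778901154, 'cx': 321.2124059521547, 'cy': 241.61021038070038, 'k1': 0.04273912974795613, 'R': array([[ 0.24699691,  0.96888169,  0.0161492 ],
       [ 0.53892853, -0.12350051, -0.83324886],
       [-0.80532513,  0.21451316, -0.55266223]]), 't': array([-0.13677922, -0.22210171,  1.25178619])}
canister [([389.0, 262.0], 0.68)]
dock [([219.0, 235.0], 0.81), ([230.0, 294.0], 0.77)]
capped_canister [([356.0,
[... 254 characters left out ...]
 {'fx': 440.36393697407664, 'fy': 440.36393697407664, 'cx': 315.9456965196523, 'cy': 240.90066892497126, 'k1': 0.012129833295465542, 'R': array([[ 0.02382951, -0.99970536,  0.00462066],
       [-0.994261  , -0.02418141, -0.10421289],
       [ 0.10429392, -0.0021108 , -0.99454428]]), 't': array([-0.01053468,  0.56340054,  0.70555901])}
canister [([236.0, 273.0], 0.76)]
dock [([405.0, 371.0], 0.85), ([403.0, 262.0], 0.71)]
capped_canister [([316.0, 152.0], 0.65)]
vial0 [([321.0, 228.0], 0.66), ([314.0, 265.0], 0.57), ([313.0, 202.0], 0.51)]
wrench [([319.0, 318.0], 0.92)]
dock_seat [([406.0, 374.2], 0.68), ([401.7, 263.0], 0.58)]
nut_mid [([226.2, 272.8], 0.5)]
pin_top [([222.9, 271.4], 0.47)]
```

View pics/scene0.png

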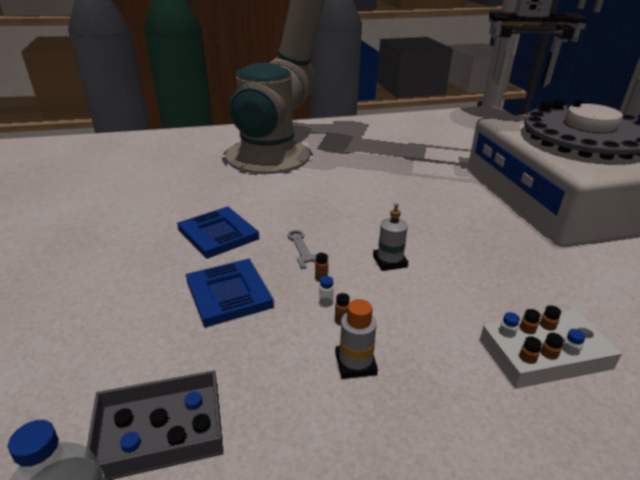

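View pics/top0.png

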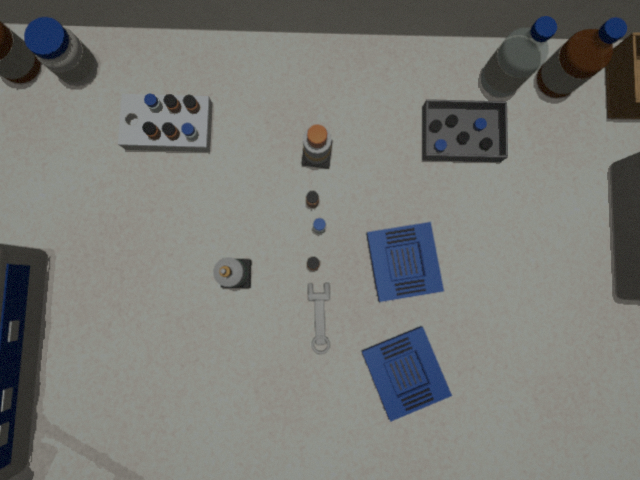

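The top image shows the canister at (236,273), with two blue docks at (405,262) and (407,372). The robot is at the bottom of the image, so the upper dock (405,262) is probably the far one. I'll confirm that by measuring.

```bash
cat >> h.py <<'E'
def proj(c,X):
    p=camera_params(c); X=np.atleast_2d(X); C=X@p["R"].T+p["t"]; s=C[:,:2]/C[:,2:]; r2=(s**2).sum(1,keepdims=True)
    s=s*(1+p["k1"]*r2); return np.c_[p["fx"]*s[:,0]+p["cx"],p["fy"]*s[:,1]+p["cy"]]
def ray(c,uv):
    p=camera_params(c); d=np.array([(uv[0]-p["cx"])/p["fx"],(uv[1]-p["cy"])/p["fy"]]); s=d.copy()
    for _ in range(20): s=d/(1+p["k1"]*(s@s))
    R=p["R"]; return -R.T@p["t"], R.T@np.array([s[0],s[1],1])
def onz(c,uv,z):
    o,d=ray(c,uv); return o+d*(z-o[2])/d[2]
def tri(a,b):
    A=np.zeros((3,3));q=np.zeros(3)
    for c,uv in(("scene",a),("top",b)):
        o,d=ray(c,uv);d=d/np.linalg.norm(d);M=np.eye(3)-np.outer(d,d);A+=M;q+=M@o
    return np.linalg.solve(A,q)
E
python3 - <<'E'
from h import *
for n,s,t,z in(("can",(389,262),(236,273),0),("nut",(391.5,211.6),(226.2,272.8),.099),("pin",(396.7,203.7),(222.9,271.4),.118),("dockfar",(230.5,287.3),(401.7,263),.008),("docknear",(218.8,230.5),(406,374.2),.008),("cap",(356,366),(316,152),0),("v",(322,279),(314,265),0),("v",(326,304),(321,228),0),("v",(340,317),(313,202),0),("wr",(305,253),(319,318),0)):
    print(n,tri(s,t).round(3),onz("scene",s,z).round(3),onz("top",t,z).round(3))
a=cv2.imread('pics/top0.png');
cv2.imwrite('pics/c1.png',cv2.resize(a[215:325,350:460],None,fx=5,fy=5,interpolation=2))
cv2.imwrite('pics/c2.png',cv2.resize(a[235:310,195:270],None,fx=7,fy=7,interpolation=2))
b=cv2.imread('pics/scene0.png')
cv2.imwrite('pics/c3.png',cv2.resize(b[195:280,360:430],None,fx=7,fy=7,interpolation=2))
E
```

```text
can [ 0.507  0.138 -0.003] [0.511 0.136 0.   ] [0.508 0.139 0.   ]
nut [0.504 0.134 0.1  ] [0.502 0.134 0.099] [0.505 0.136 0.099]
pin [0.507 0.139 0.116] [0.51  0.138 0.118] [0.506 0.137 0.118]
dockfar [ 0.531 -0.145  0.01 ] [ 0.528 -0.145  0.008] [ 0.531 -0.145  0.008]
docknear [ 0.346 -0.151  0.006] [ 0.351 -0.15   0.008] [ 0.346 -0.152  0.008]
cap [ 0.726  0.006 -0.003] [0.728 0.005 0.   ] [0.725 0.007 0.   ]
v [ 0.525  0.007 -0.004] [0.531 0.007 0.   ] [0.525 0.005 0.   ]
v [ 0.59  -0.003 -0.003] [ 0.595 -0.003  0.   ] [ 0.589 -0.005  0.   ]
v [0.634 0.009 0.005] [0.629 0.011 0.   ] [0.635 0.01  0.   ]
wr [ 0.434 -0.003 -0.01 ] [ 0.45  -0.004  0.   ] [ 0.435 -0.005  0.   ]
```

View pics/c1.png

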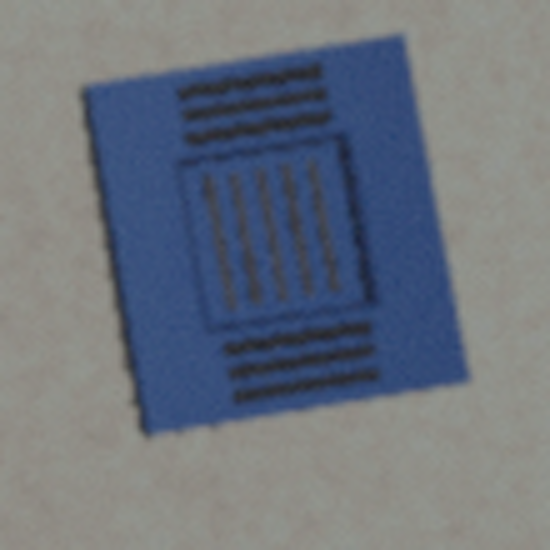

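View pics/c2.png

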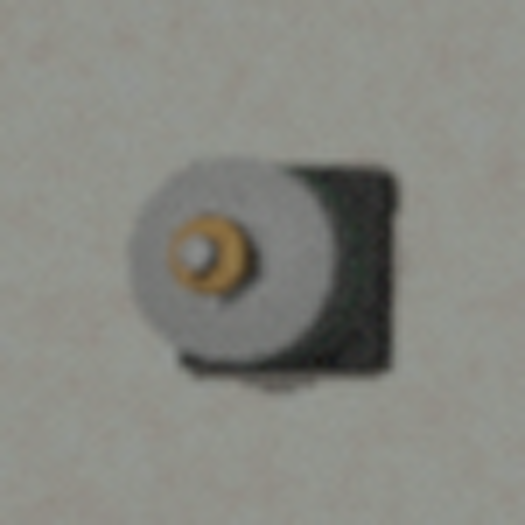

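View pics/c3.png

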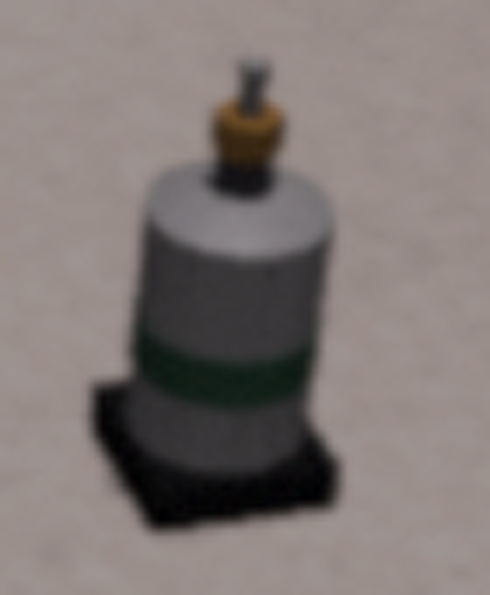

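```bash
cat >> h.py <<'E'
from scipy.optimize import minimize
S=4
def hull(c,P,roi):
    q=(proj(c,P)-np.array([roi[0],roi[1]])+.5)*S-.5
    m=np.zeros(((roi[3]-roi[1])*S,(roi[2]-roi[0])*S),np.uint8)
    cv2.fillConvexPoly(m,cv2.convexHull(np.round(q*16).astype(np.int32)),255,cv2.LINE_AA,4); return m.astype(float)/255
def box(x,y,th,w,d,z0,z1):
    c,s=np.cos(th),np.sin(th)
    return np.array([[x+c*a*w/2-s*b*d/2,y+s*a*w/2+c*b*d/2,z] for a in(-1,1) for b in(-1,1) for z in(z0,z1)])
def cyl(x,y,r,z0,z1):
    t=np.linspace(0,2*np.pi,40); return np.array([[x+r*np.cos(a),y+r*np.sin(a),z] for a in t for z in(z0,z1)])
def up(m,roi): return cv2.resize(m[roi[1]:roi[3],roi[0]:roi[2]].astype(np.float32),None,fx=S,fy=S,interpolation=cv2.INTER_LINEAR)
def fit(cost,x0,st):
    best=None
    for k in range(3):
        sx=np.vstack([x0]+[np.array(x0)+np.eye(len(x0))[i]*st[i]/(k+1) for i in range(len(x0))])
        r=minimize(cost,x0,method="Nelder-Mead",options=dict(initial_simplex=sx,xatol=1e-5,fatol=1e-6,maxiter=250)); x0=r.x
    return r.x,r.fun
def canfit(ims,x0,z0,cams=("scene","top")):
    # dark foot fit with body occlusion
    d={}
    for c in cams:
        u=proj(c,[[x0[0],x0[1],z0+.02]])[0].astype(int); roi=(u[0]-45,u[1]-45,u[0]+45,u[1]+45)
        g=ims[c].max(2).astype(float); d[c]=(roi,up(np.clip((CANT[c]-g)/20+.5,0,1),roi))
    def cost(p):
        e=0
        for c in cams:
            roi,m=d[c]; f=hull(c,box(p[0],p[1],p[2],.05,.05,z0,z0+.014),roi); b=hull(c,cyl(p[0],p[1],.023,z0+.014,z0+.078),roi)
            n=hull(c,cyl(p[0],p[1],.011,z0+.078,z0+.12),roi)
            w=(1-b)*(1-n)
            e+=np.abs(w*(m-f)).sum()/S**2
            e+=0.3*((f*(1-b)).sum()*0)
        return e
    return fit(cost,x0,[.004,.004,.1])
CANT=dict(scene=70,top=75)
E
python3 - <<'E'
from h import *
im={c:cv2.imread(f'pics/{c}0.png') for c in("scene","top")}
for c,(u,v) in(("top",(246,282)),("top",(230,285)),("top",(242,295)),("scene",(382,265)),("scene",(392,255)),("scene",(370,270))): print(c,u,v,im[c][v-1:v+2,u-1:u+2].mean((0,1)))
d={}
for c in im:
    u=proj(c,[[.531,-.145,.01]])[0].astype(int); roi=(u[0]-60,u[1]-60,u[0]+60,u[1]+60)
    i=im[c].astype(float); d[c]=i
    hsv=cv2.cvtColor(im[c],cv2.COLOR_BGR2HSV)
    m=((hsv[...,1]>110)&(hsv[...,0]>100)&(hsv[...,0]<135)).astype(np.uint8)
    n,l,st,_=cv2.connectedComponentsWithStats(m); k=l[u[1]-45:u[1]+45,u[0]-45:u[0]+45]; k=np.bincount(k[k>0]).argmax()
    cn,_=cv2.findContours((l==k).astype(np.uint8),0,2); m=np.zeros(m.shape,np.uint8); cv2.drawContours(m,[max(cn,key=cv2.contourArea)],-1,1,-1)
    d[c]=(roi,up(m,roi)); print(c,m.sum())
for cams in(("top",),("scene",),("top","scene")):
    def cost(p): return sum(np.abs(d[c][1]-hull(c,box(p[0],p[1],p[2],.12,.11,0,.018),d[c][0])).sum()/S**2 for c in cams)
    for t0 in(0.15,-0.15,.15+np.pi/2,-.15+np.pi/2): print(cams,*[np.round(v,4) for v in fit(cost,[.531,-.145,t0],[.005,.005,.1])])
for cams in(("top",),("scene",),("top","scene")):
    print("can",cams,*[np.round(v,4) for v in canfit(im,[.508,.138,0.0],0,cams)])
E
```

```text
top 246 282 [40.33333333 41.33333333 41.        ]
top 230 285 [103.11111111 105.11111111 103.55555556]
top 242 295 [140.88888889 147.88888889 145.44444444]
scene 382 265 [9.33333333 8.22222222 8.55555556]
scene 392 255 [54.         52.44444444 53.66666667]
scene 370 270 [138.77777778 142.22222222 154.        ]
scene 3794
top 4475
('top',) [ 0.5345 -0.1476  0.1833] 303.8644
('top',) [ 0.5343 -0.1476  0.1868] 304.6848
('top',) [ 0.5338 -0.1477  1.8184] 776.0586
('top',) [ 0.5334 -0.1462  1.8186] 775.1561
('scene',) [ 0.533  -0.1493  0.1657] 280.656
('scene',) [ 0.5329 -0.1489  0.1719] 280.1432
('scene',) [ 0.535  -0.1444  1.7307] 512.1993
('scene',) [ 0.5351 -0.1444  1.7279] 512.3535
('top', 'scene') [ 0.5337 -0.1488  0.1735] 592.4934Traceback (most recent call last):
  File "<stdin>", line 15, in <module>
  File "h.py", line 35, in fit
    r=minimize(cost,x0,method="Nelder-Mead",options=dict(initial_simplex=sx,xatol=1e-5,fatol=1e-6,maxiter=250)); x0=r.x
    res = _minimize_neldermead(fun, x0, args, callback, bounds=bounds,
                               **options)
    fxr = func(xr)
    fx = function(np.copy(x), *(wrapper_args + args))
  File "<stdin>", line 14, in cost
  File "<stdin>", line 14, in <genexpr>
  File "h.py", line 22, in hull
    q=(proj(c,P)-np.array([roi[0],roi[1]])+.5)*S-.5
       ~~~~^^^^^
  File "h.py", line 6, in proj
    p=camera_params(c); X=np.atleast_2d(X); C=X@p["R"].T+p["t"]; s=C[:,:2]/C[:,2:]; r2=(s**2).sum(1,keepdims=True)
ValueError: time passes only in moves, steps and waits
```

```bash
python3 - <<'E'
s=open('h.py').read()
s=s.replace("p=camera_params(c)","p=PAR[c]").replace("from rig import *","from rig import *\nimport pickle,os\nif not os.path.exists('par.pkl'): pickle.dump({c:camera_params(c) for c in('scene','top')},open('par.pkl','wb'))\nPAR=pickle.load(open('par.pkl','rb'))")
open('h.py','w').write(s)
E
cat > dk.py <<'E'
from h import *
im={c:cv2.imread(f'pics/{c}0.png') for c in("scene","top")}
d={};M={}
for c in im:
    u=proj(c,[[.531,-.145,.01]])[0].astype(int); roi=(u[0]-60,u[1]-60,u[0]+60,u[1]+60)
    i=cv2.GaussianBlur(im[c],(0,0),.7).astype(float)
    # blueness relative to bench
    m=((i[...,0]-i[...,2])>35).astype(np.uint8)
    n,l,st,_=cv2.connectedComponentsWithStats(m); k=l[u[1]-45:u[1]+45,u[0]-45:u[0]+45]; k=np.bincount(k[k>0]).argmax()
    cn,_=cv2.findContours((l==k).astype(np.uint8),0,2); m=np.zeros(m.shape,np.uint8); cv2.drawContours(m,[max(cn,key=cv2.contourArea)],-1,1,-1)
    d[c]=(roi,up(m,roi)); M[c]=m; print(c,m.sum())
for cams in(("top",),("scene",),("top","scene")):
    def cost(p): return sum(np.abs(d[c][1]-hull(c,box(p[0],p[1],p[2],.12,.11,0,.018),d[c][0])).sum()/S**2 for c in cams)
    for t0 in(0.15,.15+np.pi/2):
        x,f=fit(cost,[.531,-.145,t0],[.005,.005,.1]); print(cams,x.round(4),f)
        if len(cams)==1 and t0<1:
            c=cams[0]; h=hull(c,box(*x,.12,.11,0,.018),d[c][0]); print(h.sum()/16)
            o=up(im[c][...,0],d[c][0]); o=np.dstack([o,d[c][1]*255,h*255]).clip(0,255).astype(np.uint8); cv2.imwrite(f'pics/ov_{c}.png',o)
for cams in(("top",),("scene",),("top","scene")):
    print("can",cams,*[np.round(v,4) for v in canfit(im,[.508,.138,0.0],0,cams)])
E
python3 dk.py
```

```text
scene 3746
top 4556
('top',) [ 0.5342 -0.1484  0.1846] 226.15928308823527
4781.160539215686
('top',) [ 0.534  -0.1474  1.8332] 798.2620174632353
('scene',) [ 0.5313 -0.1491  0.1657] 306.5525275735294
4046.0950980392163
('scene',) [ 0.5334 -0.1435  1.7493] 477.3728170955883
('top', 'scene') [ 0.5339 -0.1487  0.1769] 565.4049019607844
('top', 'scene') [ 0.5334 -0.1438  1.7453] 1292.3220128676471
can ('top',) [5.073e-01 1.394e-01 1.000e-04] 38.392
can ('scene',) [ 0.5061  0.1381 -0.0816] 55.6432
can ('top', 'scene') [ 0.5069  0.139  -0.016 ] 106.437
```

```bash
python3 - <<'E'
import cv2,numpy as np
a=cv2.imread('pics/ov_scene.png');b=cv2.imread('pics/ov_top.png');o=cv2.resize(np.hstack([a,b]),(800,400));cv2.imwrite('pics/ov1.png',o)
E
```

```text
(no output)
```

View pics/ov1.png

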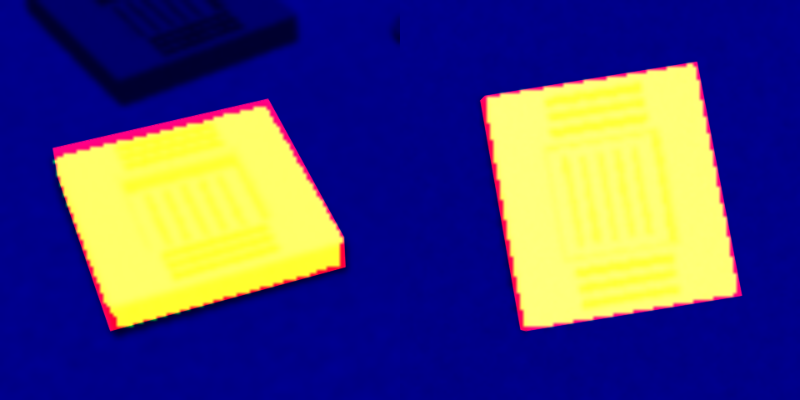

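```bash
python3 - <<'E'
from h import *
P=[(85,87),(403,36),(468,380),(148,433)]
Q=[onz("top",((u+.5)/5-.5+350,(v+.5)/5-.5+215),.018) for u,v in P]; Q=np.array(Q); print(Q.round(4),Q.mean(0).round(4))
print([np.linalg.norm(Q[i]-Q[i-1]).round(4) for i in range(4)])
e=Q[0]-Q[3]+Q[1]-Q[2]; print(np.arctan2(e[1],e[0]))
e=Q[0]-Q[1]+Q[3]-Q[2]; print(np.arctan2(-e[0],e[1]))
b=cv2.imread('pics/scene0.png'); cv2.imwrite('pics/c4.png',cv2.resize(b[255:330,180:280],None,fx=8,fy=8,interpolation=2))
# project model corners in both
for x in([.534,-.148,.182],):
  for c in("scene","top"): print(c,proj(c,box(*x,.12,.11,0,.018)).round(1).tolist()); print(proj(c,box(*x,.056,.056,.008,.018)).round(1).tolist())
E
```

```text
[[ 0.582  -0.0827  0.018 ]
 [ 0.6021 -0.1908  0.018 ]
 [ 0.4862 -0.2122  0.018 ]
 [ 0.4659 -0.1051  0.018 ]] [ 0.5341 -0.1477  0.018 ]
[np.float64(0.1182), np.float64(0.11), np.float64(0.1179), np.float64(0.109)]
0.18653729459954027
0.1854229115314647
scene [[187.2, 281.0], [185.7, 272.3], [250.7, 265.3], [250.0, 256.9], [204.3, 327.0], [202.9, 317.9], [274.4, 307.0], [274.0, 298.2]]
[[207.4, 284.1], [206.8, 279.3], [240.8, 275.7], [240.3, 270.9], [216.3, 304.9], [215.6, 299.9], [251.2, 295.5], [250.8, 290.6]]
top [[440.6, 291.2], [443.7, 291.3], [377.4, 301.4], [379.0, 301.7], [427.7, 222.9], [430.4, 221.3], [365.6, 232.7], [366.8, 231.4]]
[[422.8, 275.1], [424.3, 275.0], [390.5, 280.3], [391.5, 280.2], [416.9, 242.8], [418.3, 242.3], [384.8, 247.9], [385.7, 247.4]]
```

View pics/c4.png

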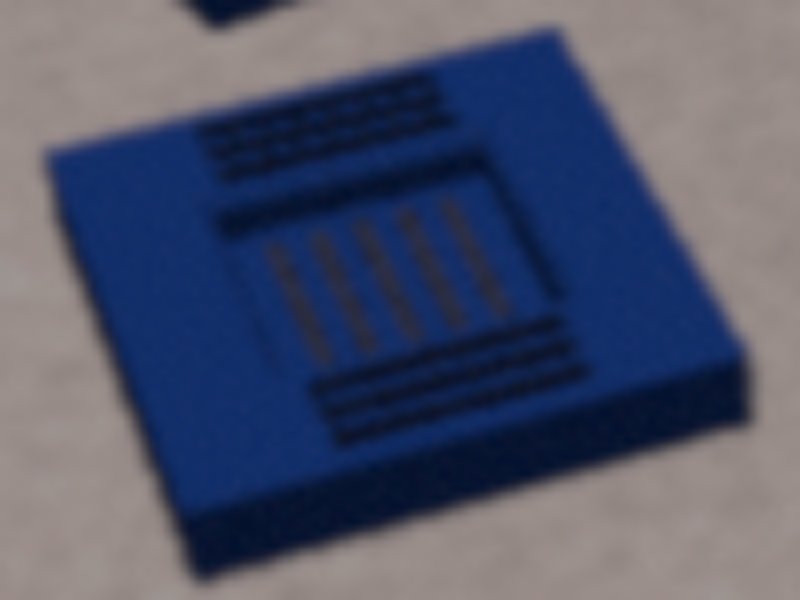

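The far dock is at about (0.534, -0.148), 0.55 m from the base. The other dock at top (407,372) is 0.38 m away, so the far one at top (405,262) / scene (230,287) is the target. The canister is at about (0.507, 0.139) with its foot square to the world axes. Next I'll look at the wrist geometry and the first move.

```bash
cat >> h.py <<'E'
from scipy.spatial.transform import Rotation as Ro
def go(P,ang=None):
    """to TCP position P, jaw(z) azimuth ang: returns ax,ay,az, tx..mm from commanded~measured pose"""
    s=get_state(); R=Ro.from_rotvec(s["eef_rot"]); M=R.as_matrix()
    t=M.T@(np.array(P)-s["position"])*1000
    jaw=np.arctan2(M[1,2],M[0,2])
    if ang is None: ang=jaw
    out=[]
    for a in(ang,ang+np.pi):
        Z=np.array([np.cos(a),np.sin(a),0]);X=np.array([0,0,-1.]);T=np.c_[X,np.cross(Z,X),Z]
        out.append((M.T@T))
    print("pos",s["position"].round(4),"jaw",round(jaw,4),"q",s["qpos"].round(3),"F",s["ft_force"].round(1),"T",s["ft_torque"].round(3),"w",round(s["gripper_width"],4),"t",s["t"])
    print("tool axes (cols)",M.round(3).tolist())
    print("shift mm",t.round(1)); 
    for o in out: print(" turn",Ro.from_matrix(o).as_rotvec().round(4))
E
python3 -c "
from h import *
go([.507,.139,.20],0.0)"
```

```text
pos [0.2063 0.5368 0.2275] jaw 1.204 q [ 1.083  0.276  1.505 -0.     1.361 -0.121] F [ 0.1  0.1 -0.1] T [-0.03  -0.04  -0.032] w 0.0939 t 0.9
tool axes (cols) [[0.0, -0.933, 0.359], [0.0, 0.359, 0.933], [-1.0, -0.0, 0.0]]
shift mm [  27.5 -423.4 -263.5]
 turn [ 1.204e+00  2.000e-04 -1.000e-04]
 turn [-1.9376e+00  1.0000e-04  2.0000e-04]
```

send_rows --targets '[{"tx": -40,"hand": 1},{"tx": -80,"hand": 1},{"tx": -100,"hand": 1},{"tx": -100,"ty": -40,"tz": -20,"ax": 0.12,"hand": 1},{"tx": -100,"ty": -70,"tz": -40,"ax": 0.24,"hand": 1}]'

```text
validation failed for argument at $.ta...
```

```bash
python3 -c "
from h import *
go([.507,.139,.20],0.0)"
```

```text
pos [0.2063 0.5368 0.2275] jaw 1.204 q [ 1.083  0.276  1.505 -0.     1.361 -0.121] F [ 0.1  0.1 -0.1] T [-0.03  -0.04  -0.032] w 0.0939 t 0.9
tool axes (cols) [[0.0, -0.933, 0.359], [0.0, 0.359, 0.933], [-1.0, -0.0, 0.0]]
shift mm [  27.5 -423.4 -263.5]
 turn [ 1.204e+00  2.000e-04 -1.000e-04]
 turn [-1.9376e+00  1.0000e-04  2.0000e-04]
```

All keys are required.

send_rows --targets '[{"ax": 0,"ay": 0,"az": 0,"tx": -40,"ty": 0,"tz": 0,"hand": 1},{"ax": 0,"ay": 0,"az": 0,"tx": -80,"ty": 0,"tz": 0,"hand": 1},{"ax": 0,"ay": 0,"az": 0,"tx": -100,"ty": 0,"tz": 0,"hand": 1},{"ax": 0.12,"ay": 0,"az": 0,"tx": -100,"ty": -34,"tz": -21,"hand": 1},{"ax": 0.24,"ay": 0,"az": 0,"tx": -100,"ty": -68,"tz": -42,"hand": 1}]'

```text
t: 1.32
position: [0.2548, 0.4743, 0.3292]
eef_rot: [-0.748, 1.433, 0.752]
ft_force: [0.5, 0.1, -0.6]
gripper_width: 0.0941
```

```bash
python3 -c "
from h import *
go([.507,.139,.25],0.0)"
```

```text
pos [0.2548 0.4743 0.3292] jaw 0.9624 q [ 0.948  0.177  1.391  0.     1.57  -0.014] F [ 0.5  0.1 -0.6] T [-0.026 -0.009  0.046] w 0.0941 t 1.3167
tool axes (cols) [[0.002, -0.821, 0.572], [0.004, 0.572, 0.821], [-1.0, 0.0, 0.004]]
shift mm [  78.6 -398.6 -131.3]
 turn [ 0.9624  0.0039 -0.0021]
 turn [-2.1792  0.0025  0.0046]
```

send_rows --targets '[{"ax": 0.96,"ay": 0,"az": 0,"tx": 78,"ty": -399,"tz": -131,"hand": 1},{"ax": 0.96,"ay": 0,"az": 0,"tx": 78,"ty": -399,"tz": -131,"hand": 1},{"ax": 0.96,"ay": 0,"az": 0,"tx": 78,"ty": -399,"tz": -131,"hand": 1},{"ax": 0.96,"ay": 0,"az": 0,"tx": 78,"ty": -399,"tz": -131,"hand": 1},{"ax": 0.96,"ay": 0,"az": 0,"tx": 78,"ty": -399,"tz": -131,"hand": 1}]'

```text
t: 1.73
position: [0.3788, 0.3081, 0.2894]
eef_rot: [-0.261, 1.554, 0.262]
ft_force: [0.1, 1.1, 0.3]
gripper_width: 0.0944
```

```bash
python3 -c "
from h import *
go([.507,.139,.20],0.0)"
```

```text
pos [0.3788 0.3081 0.2894] jaw 0.3332 q [0.54  0.112 1.565 0.    1.463 0.207] F [0.1 1.1 0.3] T [-0.033  0.06   0.014] w 0.0944 t 1.7333
tool axes (cols) [[0.001, -0.327, 0.945], [0.001, 0.945, 0.327], [-1.0, 0.0, 0.001]]
shift mm [  89.4 -201.7   65.8]
 turn [ 0.3332  0.0009 -0.0004]
 turn [-2.8084e+00  6.0000e-04  1.3000e-03]
```

send_rows --targets '[{"ax": 0.333,"ay": 0,"az": 0,"tx": 88,"ty": -202,"tz": 66,"hand": 1},{"ax": 0.333,"ay": 0,"az": 0,"tx": 88,"ty": -202,"tz": 66,"hand": 1},{"ax": 0.333,"ay": 0,"az": 0,"tx": 88,"ty": -202,"tz": 66,"hand": 1},{"ax": 0.333,"ay": 0,"az": 0,"tx": 88,"ty": -202,"tz": 66,"hand": 1},{"ax": 0.333,"ay": 0,"az": 0,"tx": 88,"ty": -202,"tz": 66,"hand": 1}]'

```text
t: 2.15
position: [0.4962, 0.1553, 0.2093]
eef_rot: [-0.004, 1.57, 0.005]
ft_force: [0.7, 0.5, 0.5]
gripper_width: 0.0941
```

send_rows --targets '[{"ax": 0,"ay": 0,"az": 0,"tx": 0,"ty": -14,"tz": 4,"hand": 1},{"ax": 0,"ay": 0,"az": 0,"tx": 0,"ty": -14,"tz": 4,"hand": 1}]'

```text
t: 2.32
position: [0.5004, 0.1398, 0.2084]
eef_rot: [-0.003, 1.573, -0.0]
ft_force: [-0.1, 0.2, 0.3]
gripper_width: 0.0938
```

```bash
python3 -c "
from h import *
go([.507,.139,.061],0.0)
snap('top','top1.png')"
```

```text
pos [0.5004 0.1398 0.2084] jaw 0.0016 q [ 1.400e-01  2.060e-01  1.650e+00 -1.000e-03  1.288e+00  1.380e-01] F [-0.1  0.2  0.3] T [-0.057  0.084  0.018] w 0.0938 t 2.3167
tool axes (cols) [[-0.002, -0.002, 1.0], [-0.002, 1.0, 0.002], [-1.0, -0.002, -0.002]]
shift mm [147.4  -0.6   6.9]
 turn [ 0.0016 -0.0019  0.0017]
 turn [-3.14e+00 -2.70e-03 -3.00e-03]
```

View pics/top1.png

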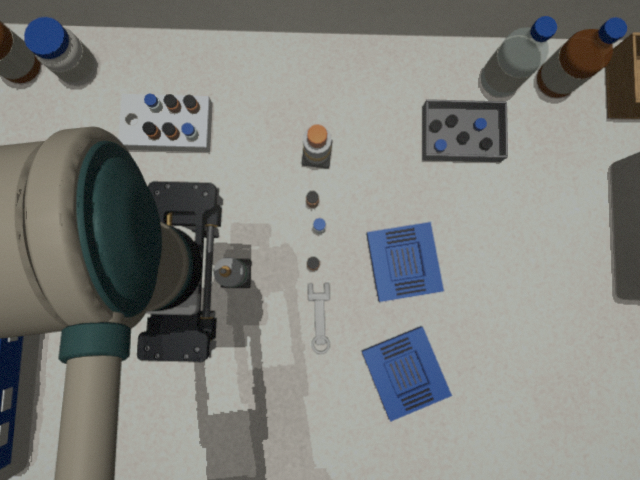

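Top view: the gripper is beside and above the canister, which is at about (233,272). The bench is otherwise unchanged. Descending.

send_rows --targets '[{"ax": 0,"ay": 0,"az": 0,"tx": 20,"ty": -0.5,"tz": 7,"hand": 1},{"ax": 0,"ay": 0,"az": 0,"tx": 55,"ty": -0.5,"tz": 7,"hand": 1},{"ax": 0,"ay": 0,"az": 0,"tx": 95,"ty": -0.5,"tz": 7,"hand": 1},{"ax": 0,"ay": 0,"az": 0,"tx": 130,"ty": -0.5,"tz": 7,"hand": 1},{"ax": 0,"ay": 0,"az": 0,"tx": 147,"ty": -0.5,"tz": 7,"hand": 1}]'

```text
t: 2.78
position: [0.5033, 0.1438, 0.0597]
eef_rot: [-0.006, 1.576, 0.006]
ft_force: [-0.0, 0.4, 0.3]
gripper_width: 0.094
```

send_rows --targets '[{"ax": 0,"ay": 0,"az": 0,"tx": 0,"ty": 0,"tz": 0,"hand": 1}]'

```text
t: 2.87
position: [0.5027, 0.1436, 0.0595]
eef_rot: [-0.006, 1.579, 0.006]
ft_force: [-0.2, -0.3, 0.1]
gripper_width: 0.094
```

```bash
python3 -c "
from h import *
go([.507,.139,.061],0.0)
snap('scene','scene1.png')
cv2.imwrite('pics/s1c.png',cv2.resize(cv2.imread('pics/scene1.png')[130:290,310:500],None,fx=4,fy=4,interpolation=2)[:600])"
```

```text
pos [0.5027 0.1436 0.0595] jaw 0.0074 q [1.450e-01 3.550e-01 1.854e+00 1.000e-03 9.400e-01 1.370e-01] F [-0.2 -0.3  0.1] T [-0.07   0.074  0.048] w 0.094 t 2.8667
tool axes (cols) [[-0.008, -0.007, 1.0], [-0.0, 1.0, 0.007], [-1.0, -0.0, -0.008]]
shift mm [-1.5 -4.6  4.3]
 turn [ 0.0074 -0.0078  0.0004]
 turn [-3.1341e+00 -7.0000e-04 -1.2300e-02]
```

View pics/s1c.png

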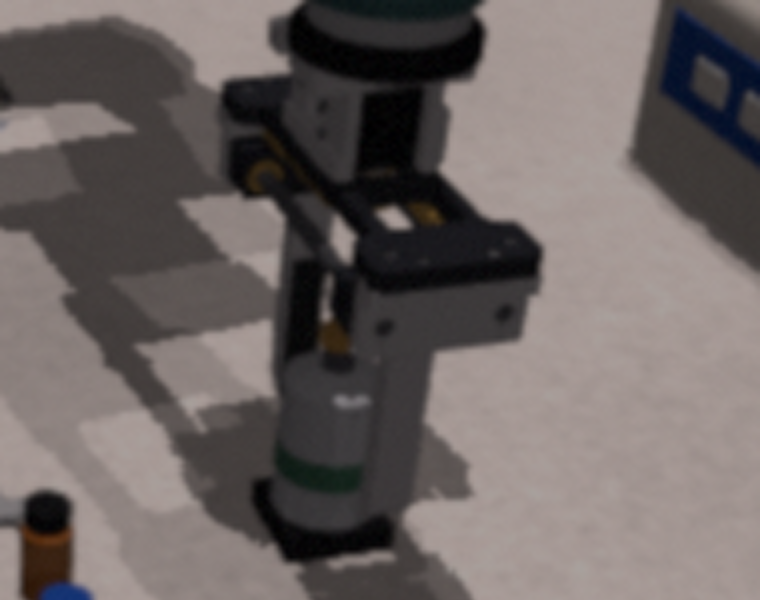

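send_rows --targets '[{"ax": 0.007,"ay": -0.008,"az": 0,"tx": -1,"ty": -4.5,"tz": 4,"hand": 1},{"ax": 0.007,"ay": -0.008,"az": 0,"tx": -1,"ty": -4.5,"tz": 4,"hand": 1},{"ax": 0.007,"ay": -0.008,"az": 0,"tx": -1,"ty": -4.5,"tz": 4,"hand": 1}]'

```text
t: 3.17
position: [0.5121, 0.1385, 0.0658]
eef_rot: [0.001, 1.558, -0.0]
ft_force: [1.1, -0.2, -0.1]
gripper_width: 0.0941
```

```bash
python3 -c "
from h import *
go([.507,.139,.061],0.0)"
```

```text
pos [0.5121 0.1385 0.0658] jaw -0.001 q [ 1.340e-01  3.480e-01  1.846e+00 -1.000e-03  9.350e-01  1.350e-01] F [ 1.1 -0.2 -0.1] T [-0.035  0.059  0.027] w 0.0941 t 3.1667
tool axes (cols) [[0.013, 0.001, 1.0], [0.001, 1.0, -0.001], [-1.0, 0.001, 0.013]]
shift mm [ 4.8  0.5 -5.2]
 turn [-0.001   0.0126 -0.0008]
 turn [ 3.1405e+00 -1.2000e-03 -1.9800e-02]
```

send_rows --targets '[{"ax": 0,"ay": 0,"az": 0,"tx": 0,"ty": 0,"tz": 0,"hand": 1},{"ax": 0,"ay": 0,"az": 0,"tx": 0,"ty": 0,"tz": 0,"hand": 1}]'

```text
t: 3.33
position: [0.511, 0.1382, 0.0648]
eef_rot: [0.001, 1.561, -0.001]
ft_force: [0.2, -0.1, -0.3]
gripper_width: 0.0943
```

```bash
python3 -c "
from h import *
go([.507,.139,.061],0.0)"
```

```text
pos [0.511  0.1382 0.0648] jaw -0.0012 q [ 1.330e-01  3.490e-01  1.848e+00 -1.000e-03  9.350e-01  1.350e-01] F [ 0.2 -0.1 -0.3] T [-0.029  0.081 -0.029] w 0.0943 t 3.3333
tool axes (cols) [[0.01, 0.001, 1.0], [0.0, 1.0, -0.001], [-1.0, 0.0, 0.01]]
shift mm [ 3.8  0.7 -4.1]
 turn [-0.0012  0.0101 -0.0005]
 turn [ 3.1404e+00 -7.0000e-04 -1.5900e-02]
```

send_rows --targets '[{"ax": 0,"ay": 0,"az": 0,"tx": 0,"ty": 0,"tz": 0,"hand": 1},{"ax": 0,"ay": 0,"az": 0,"tx": 0,"ty": 0,"tz": 0,"hand": 1},{"ax": 0,"ay": 0,"az": 0,"tx": 0,"ty": 0,"tz": 0,"hand": 1},{"ax": 0,"ay": 0,"az": 0,"tx": 0,"ty": 0,"tz": 0,"hand": 1},{"ax": 0,"ay": 0,"az": 0,"tx": 0,"ty": 0,"tz": 0,"hand": 1}]'

```text
t: 3.75
position: [0.5104, 0.1382, 0.0636]
eef_rot: [0.001, 1.563, -0.001]
ft_force: [-0.1, 0.4, 0.1]
gripper_width: 0.0939
```

```bash
python3 -c "
from h import *
go([.507,.139,.061],0.0)"
```

```text
pos [0.5104 0.1382 0.0636] jaw -0.001 q [ 1.330e-01  3.500e-01  1.849e+00 -1.000e-03  9.350e-01  1.350e-01] F [-0.1  0.4  0.1] T [-0.073  0.047  0.008] w 0.0939 t 3.75
tool axes (cols) [[0.008, 0.001, 1.0], [0.0, 1.0, -0.001], [-1.0, 0.0, 0.008]]
shift mm [ 2.6  0.8 -3.4]
 turn [-0.001   0.0079 -0.0001]
 turn [ 3.1405e+00 -2.0000e-04 -1.2300e-02]
```

send_rows --targets '[{"ax": 0,"ay": 0.004,"az": 0,"tx": 1,"ty": 0.5,"tz": -2,"hand": 1},{"ax": 0,"ay": 0.004,"az": 0,"tx": 1,"ty": 0.5,"tz": -2,"hand": 1},{"ax": 0,"ay": 0.004,"az": 0,"tx": 1,"ty": 0.5,"tz": -2,"hand": 1}]'

```text
t: 4.0
position: [0.5083, 0.1387, 0.0626]
eef_rot: [0.001, 1.567, -0.001]
ft_force: [-0.2, -0.0, 0.5]
gripper_width: 0.094
```

```bash
python3 -c "
from h import *
go([.507,.139,.061],0.0)"
```

```text
pos [0.5083 0.1387 0.0626] jaw -0.0009 q [ 1.350e-01  3.510e-01  1.851e+00 -1.000e-03  9.360e-01  1.360e-01] F [-0.2 -0.   0.5] T [-0.057  0.048 -0.003] w 0.094 t 4.0
tool axes (cols) [[0.004, 0.001, 1.0], [0.0, 1.0, -0.001], [-1.0, 0.0, 0.004]]
shift mm [ 1.6  0.3 -1.3]
 turn [-0.0009  0.0036 -0.0001]
 turn [ 3.1407e+00 -1.0000e-04 -5.7000e-03]
```

Good. Closing on the body.

send_rows --targets '[{"ax": 0,"ay": 0.002,"az": 0,"tx": 0.5,"ty": 0.3,"tz": -0.5,"hand": -1},{"ax": 0,"ay": 0.002,"az": 0,"tx": 0.5,"ty": 0.3,"tz": -0.5,"hand": -1},{"ax": 0,"ay": 0.002,"az": 0,"tx": 0.5,"ty": 0.3,"tz": -0.5,"hand": -1},{"ax": 0,"ay": 0.002,"az": 0,"tx": 0.5,"ty": 0.3,"tz": -0.5,"hand": -1},{"ax": 0,"ay": 0.002,"az": 0,"tx": 0.5,"ty": 0.3,"tz": -0.5,"hand": -1}]'

```text
t: 4.42
position: [0.5079, 0.139, 0.0622]
eef_rot: [0.001, 1.569, -0.001]
ft_force: [0.0, -0.1, 0.4]
gripper_width: 0.0641
```

send_rows --targets '[{"ax": 0,"ay": 0,"az": 0,"tx": 0,"ty": 0,"tz": 0,"hand": -1},{"ax": 0,"ay": 0,"az": 0,"tx": 0,"ty": 0,"tz": 0,"hand": -1},{"ax": 0,"ay": 0,"az": 0,"tx": 0,"ty": 0,"tz": 0,"hand": -1}]'

```text
t: 4.67
position: [0.5076, 0.139, 0.0622]
eef_rot: [0.001, 1.57, -0.001]
ft_force: [-0.2, -0.7, 1.2]
gripper_width: 0.0456
```

```bash
python3 -c "
from h import *
go([.507,.139,.061],0.0)"
```

```text
pos [0.5076 0.139  0.0622] jaw -0.001 q [ 0.135  0.352  1.851 -0.     0.938  0.136] F [-0.2 -0.7  1.2] T [-0.05   0.169  0.025] w 0.0456 t 4.6667
tool axes (cols) [[0.001, 0.001, 1.0], [0.0, 1.0, -0.001], [-1.0, 0.0, 0.001]]
shift mm [ 1.2  0.  -0.6]
 turn [-0.001   0.0012 -0.0001]
 turn [ 3.1406e+00 -2.0000e-04 -1.9000e-03]
```

send_rows --targets '[{"ax": 0,"ay": 0,"az": 0,"tx": -5,"ty": 0,"tz": 0,"hand": -1},{"ax": 0,"ay": 0,"az": 0,"tx": -25,"ty": 0,"tz": 0,"hand": -1},{"ax": 0,"ay": 0,"az": 0,"tx": -60,"ty": 0,"tz": 0,"hand": -1},{"ax": 0,"ay": 0,"az": 0,"tx": -90,"ty": 0,"tz": 0,"hand": -1},{"ax": 0,"ay": 0,"az": 0,"tx": -100,"ty": 0,"tz": 0,"hand": -1}]'

```text
t: 5.08
position: [0.5101, 0.1393, 0.1663]
eef_rot: [0.002, 1.562, 0.0]
ft_force: [1.0, 0.3, -2.4]
gripper_width: 0.0457
```

send_rows --targets '[{"ax": -0.03,"ay": 0,"az": 0,"tx": 0,"ty": -15,"tz": 1,"hand": -1},{"ax": -0.06,"ay": 0,"az": 0,"tx": 0,"ty": -45,"tz": 4,"hand": -1},{"ax": -0.1,"ay": 0,"az": 0,"tx": 0,"ty": -80,"tz": 7,"hand": -1},{"ax": -0.14,"ay": 0,"az": 0,"tx": 0,"ty": -115,"tz": 10,"hand": -1},{"ax": -0.18,"ay": 0,"az": 0,"tx": 0,"ty": -150,"tz": 13,"hand": -1}]'

```text
t: 5.5
position: [0.5197, -0.0122, 0.1612]
eef_rot: [-0.143, 1.566, 0.143]
ft_force: [0.5, -0.1, -2.4]
gripper_width: 0.0455
```

```bash
python3 -c "
from h import *
go([.534,-.148,.162],0.183)"
```

```text
pos [ 0.5197 -0.0122  0.1612] jaw 0.182 q [-0.158  0.241  1.728  0.     1.173 -0.34 ] F [ 0.5 -0.1 -2.4] T [-0.074 -0.029  0.012] w 0.0455 t 5.5
tool axes (cols) [[0.0, -0.181, 0.983], [0.0, 0.983, 0.181], [-1.0, 0.0, 0.0]]
shift mm [  -0.9 -136.2  -10.5]
 turn [-0.001   0.0004 -0.0003]
 turn [ 3.1406e+00 -4.0000e-04 -6.0000e-04]
```

Lifted: -2.4 N matches the 0.3 kg canister.

send_rows --targets '[{"ax": 0,"ay": 0,"az": 0,"tx": -5,"ty": -35,"tz": -3,"hand": -1},{"ax": 0,"ay": 0,"az": 0,"tx": -5,"ty": -70,"tz": -6,"hand": -1},{"ax": 0,"ay": 0,"az": 0,"tx": -5,"ty": -105,"tz": -8,"hand": -1},{"ax": 0,"ay": 0,"az": 0,"tx": -5,"ty": -128,"tz": -10,"hand": -1},{"ax": 0,"ay": 0,"az": 0,"tx": -5,"ty": -136,"tz": -10.5,"hand": -1}]'

```text
t: 5.92
position: [0.5343, -0.1505, 0.166]
eef_rot: [-0.139, 1.566, 0.137]
ft_force: [-0.5, 0.1, -3.4]
gripper_width: 0.0456
```

send_rows --targets '[{"ax": 0,"ay": 0,"az": 0,"tx": 20,"ty": 0,"tz": 0,"hand": -1},{"ax": 0,"ay": 0,"az": 0,"tx": 40,"ty": 0,"tz": 0,"hand": -1},{"ax": 0,"ay": 0,"az": 0,"tx": 50,"ty": 0,"tz": 0,"hand": -1},{"ax": 0,"ay": 0,"az": 0,"tx": 50,"ty": 0,"tz": 0,"hand": -1},{"ax": 0,"ay": 0,"az": 0,"tx": 50,"ty": 0,"tz": 0,"hand": -1}]'

```text
t: 6.33
position: [0.534, -0.1459, 0.1165]
eef_rot: [-0.14, 1.566, 0.142]
ft_force: [-0.3, -0.5, -2.7]
gripper_width: 0.0457
```

```bash
python3 -c "
from h import *
go([.534,-.148,.095],0.184)
a=snap('scene','scene2.png');b=snap('top','top2.png')
u=cv2.resize(a[200:350,150:310],(480,450),interpolation=2);v=cv2.resize(b[180:330,330:436],(318,450),interpolation=2)
cv2.imwrite('pics/p2.png',np.hstack([u,v]))"
```

```text
pos [ 0.534  -0.1459  0.1165] jaw 0.1797 q [-3.930e-01  3.290e-01  1.721e+00  1.000e-03  1.092e+00 -5.730e-01] F [-0.3 -0.5 -2.7] T [-0.053  0.069  0.025] w 0.0457 t 6.3333
tool axes (cols) [[0.0, -0.179, 0.984], [0.001, 0.984, 0.179], [-1.0, 0.001, 0.0]]
shift mm [21.5 -2.1 -0.4]
 turn [-0.0043  0.0004 -0.0011]
 turn [ 3.1373e+00 -1.8000e-03 -6.0000e-04]
```

View pics/p2.png

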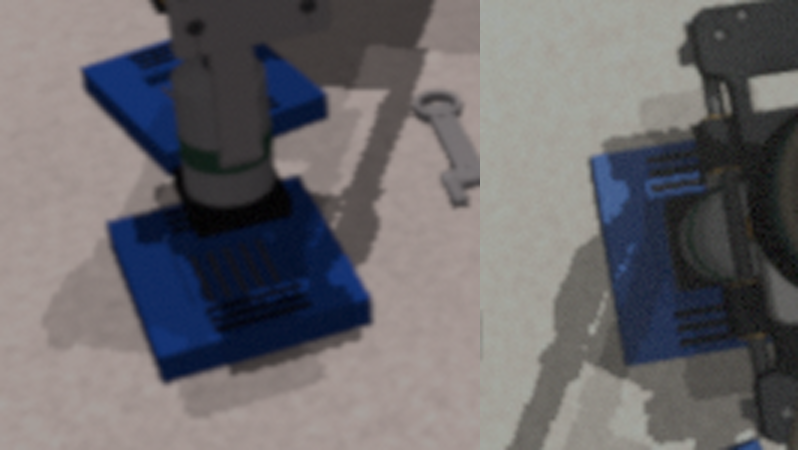

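```bash
python3 -c "
from h import *
P=[(48,155),(560,30),(745,350),(188,515)]
Q=np.array([onz('scene',((u+.5)/8-.5+180,(v+.5)/8-.5+255),.018) for u,v in P]);print(Q.round(4).tolist(),Q.mean(0))
print([np.linalg.norm(Q[i]-Q[i-1]).round(4) for i in range(4)])
a=cv2.imread('pics/scene2.png');b=cv2.imread('pics/top2.png')
for c,roi,i in(('scene',(185,235,285,310),a),('top',(360,225,440,300),b)):
  k=8; j=cv2.resize(i[roi[1]:roi[3],roi[0]:roi[2]],None,fx=k,fy=k,interpolation=2).astype(float)*1.6; j=j.clip(0,255).astype(np.uint8)
  for B,col in((box(.534,-.1459,.1797,.05,.05,.054,.068),(0,255,0)),(box(.534,-.148,.184,.056,.056,.018,.018),(0,255,255)),(box(.534,-.148,.184,.12,.11,.018,.018),(0,128,255))):
    q=(proj(c,B)-[roi[0],roi[1]]+.5)*k-.5
    h=cv2.convexHull(q.astype(np.int32)); cv2.polylines(j,[h],True,col,1)
  cv2.imwrite(f'pics/o2{c}.png',j)
"
```

```text
[[0.4894, -0.2132, 0.018], [0.469, -0.1061, 0.018], [0.5829, -0.0851, 0.018], [0.6052, -0.1911, 0.018]] [ 0.53663634 -0.14888877  0.018     ]
[np.float64(0.118), np.float64(0.109), np.float64(0.1158), np.float64(0.1084)]
```

View pics/o2scene.png

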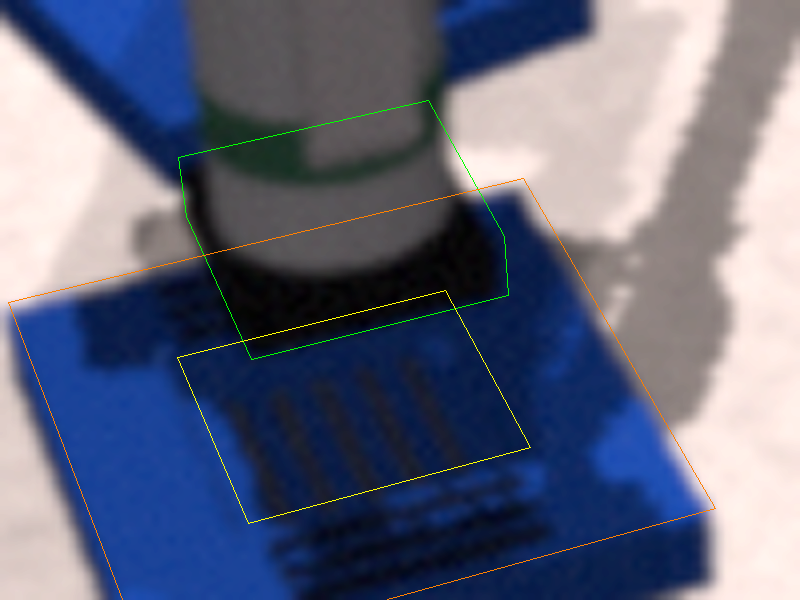

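View pics/o2top.png

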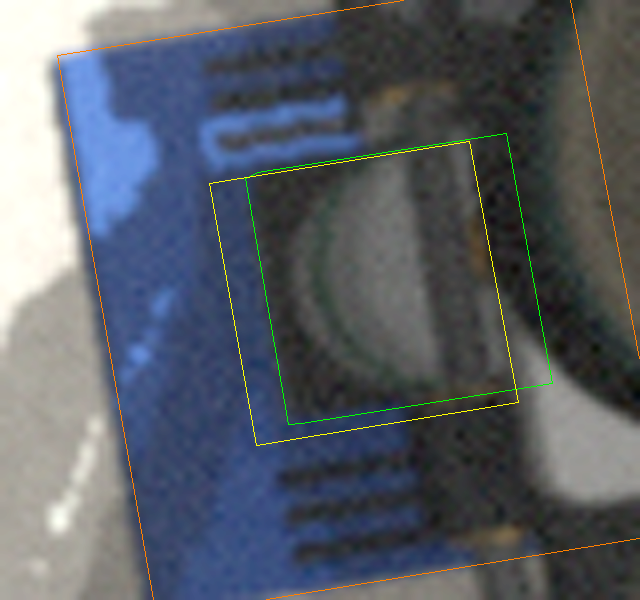

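send_rows --targets '[{"ax": -0.004,"ay": 0,"az": 0,"tx": 10,"ty": -2,"tz": 0.6,"hand": -1},{"ax": -0.004,"ay": 0,"az": 0,"tx": 20,"ty": -2,"tz": 0.6,"hand": -1},{"ax": -0.004,"ay": 0,"az": 0,"tx": 27,"ty": -2,"tz": 0.6,"hand": -1},{"ax": -0.004,"ay": 0,"az": 0,"tx": 29,"ty": -2,"tz": 0.6,"hand": -1},{"ax": -0.004,"ay": 0,"az": 0,"tx": 29,"ty": -2,"tz": 0.6,"hand": -1}]'

```text
t: 6.85
position: [0.5348, -0.1483, 0.0871]
eef_rot: [-0.143, 1.566, 0.144]
ft_force: [-0.2, -0.5, -3.0]
gripper_width: 0.0455
```

```bash
python3 -c "
from h import *
go([.535,-.148,.0702],0.184)"
```

```text
pos [ 0.5348 -0.1483  0.0871] jaw 0.1829 q [-3.960e-01  3.610e-01  1.756e+00  1.000e-03  1.025e+00 -5.800e-01] F [-0.2 -0.5 -3. ] T [-0.035  0.051  0.005] w 0.0455 t 6.85
tool axes (cols) [[-0.0, -0.182, 0.983], [0.001, 0.983, 0.182], [-1.0, 0.001, 0.0]]
shift mm [16.9  0.2  0.3]
 turn [-0.0011  0.     -0.0011]
 turn [ 3.1405e+00 -1.7000e-03 -1.0000e-04]
```

Position is right. Lowering into the recess, slowly.

send_rows --targets '[{"ax": 0,"ay": 0,"az": 0,"tx": 4,"ty": 0,"tz": 0,"hand": -1},{"ax": 0,"ay": 0,"az": 0,"tx": 8,"ty": 0,"tz": 0,"hand": -1},{"ax": 0,"ay": 0,"az": 0,"tx": 11,"ty": 0,"tz": 0,"hand": -1},{"ax": 0,"ay": 0,"az": 0,"tx": 11,"ty": 0,"tz": 0,"hand": -1}]'

```text
t: 7.18
position: [0.5352, -0.1484, 0.0766]
eef_rot: [-0.143, 1.565, 0.144]
ft_force: [0.3, -0.6, -2.9]
gripper_width: 0.0458
```

```bash
python3 -c "
from h import *
go([.535,-.148,.0702],0.184)"
```

```text
pos [ 0.5352 -0.1484  0.0766] jaw 0.183 q [-3.96e-01  3.72e-01  1.77e+00  1.00e-03  9.99e-01 -5.80e-01] F [ 0.3 -0.6 -2.9] T [-0.079  0.037  0.   ] w 0.0458 t 7.1833
tool axes (cols) [[0.001, -0.182, 0.983], [0.001, 0.983, 0.182], [-1.0, 0.0, 0.001]]
shift mm [ 6.4  0.5 -0.1]
 turn [-0.001   0.0011 -0.0004]
 turn [ 3.1406e+00 -6.0000e-04 -1.7000e-03]
```

send_rows --targets '[{"ax": 0,"ay": 0,"az": 0,"tx": 3,"ty": 0,"tz": 0,"hand": -1},{"ax": 0,"ay": 0,"az": 0,"tx": 5,"ty": 0,"tz": 0,"hand": -1},{"ax": 0,"ay": 0,"az": 0,"tx": 5.5,"ty": 0,"tz": 0,"hand": -1},{"ax": 0,"ay": 0,"az": 0,"tx": 5.5,"ty": 0,"tz": 0,"hand": -1}]'

```text
t: 7.52
position: [0.5355, -0.1486, 0.0716]
eef_rot: [-0.144, 1.564, 0.144]
ft_force: [0.7, 0.6, -3.3]
gripper_width: 0.0456
```

```bash
python3 -c "
from h import *
go([.535,-.148,.0702],0.184)"
```

```text
pos [ 0.5355 -0.1486  0.0716] jaw 0.183 q [-3.960e-01  3.780e-01  1.775e+00  1.000e-03  9.870e-01 -5.800e-01] F [ 0.7  0.6 -3.3] T [-0.043  0.007 -0.028] w 0.0456 t 7.5167
tool axes (cols) [[0.002, -0.182, 0.983], [0.0, 0.983, 0.182], [-1.0, -0.0, 0.002]]
shift mm [ 1.4  0.7 -0.4]
 turn [-0.001   0.0018  0.0001]
 turn [ 3.1406e+00  2.0000e-04 -2.8000e-03]
```

send_rows --targets '[{"ax": 0,"ay": 0,"az": 0,"tx": 1,"ty": 0,"tz": 0,"hand": -1},{"ax": 0,"ay": 0,"az": 0,"tx": 2,"ty": 0,"tz": 0,"hand": -1},{"ax": 0,"ay": 0,"az": 0,"tx": 2,"ty": 0,"tz": 0,"hand": -1}]'

```text
t: 7.77
position: [0.5358, -0.1487, 0.0702]
eef_rot: [-0.144, 1.563, 0.143]
ft_force: [-0.5, -0.2, 1.6]
gripper_width: 0.046
```

```bash
python3 -c "
from h import *
go([.535,-.148,.0702],0.184)"
```

```text
pos [ 0.5358 -0.1487  0.0702] jaw 0.183 q [-3.960e-01  3.800e-01  1.777e+00  1.000e-03  9.830e-01 -5.800e-01] F [-0.5 -0.2  1.6] T [-0.017  0.171 -0.008] w 0.046 t 7.7667
tool axes (cols) [[0.003, -0.182, 0.983], [-0.0, 0.983, 0.182], [-1.0, -0.001, 0.002]]
shift mm [ 0.   0.9 -0.6]
 turn [-0.001   0.0025  0.0006]
 turn [ 3.1406e+00  1.0000e-03 -3.9000e-03]
```

Contact came at exactly the seat height, with the force going from -3 N to +1.6 N. Releasing.

send_rows --targets '[{"ax": 0,"ay": 0,"az": 0,"tx": 0,"ty": 0,"tz": 0,"hand": 1},{"ax": 0,"ay": 0,"az": 0,"tx": 0,"ty": 0,"tz": 0,"hand": 1},{"ax": 0,"ay": 0,"az": 0,"tx": 0,"ty": 0,"tz": 0,"hand": 1},{"ax": 0,"ay": 0,"az": 0,"tx": 0,"ty": 0,"tz": 0,"hand": 1},{"ax": 0,"ay": 0,"az": 0,"tx": 0,"ty": 0,"tz": 0,"hand": 1}]'

```text
t: 8.18
position: [0.5357, -0.1487, 0.0698]
eef_rot: [-0.144, 1.564, 0.143]
ft_force: [-0.4, -0.7, -0.8]
gripper_width: 0.0759
```

send_rows --targets '[{"ax": 0,"ay": 0,"az": 0,"tx": -20,"ty": 0,"tz": 0,"hand": 1},{"ax": 0,"ay": 0,"az": 0,"tx": -55,"ty": 0,"tz": 0,"hand": 1},{"ax": 0,"ay": 0,"az": 0,"tx": -95,"ty": 0,"tz": 0,"hand": 1},{"ax": 0,"ay": 0,"az": 0,"tx": -120,"ty": 0,"tz": 0,"hand": 1},{"ax": 0,"ay": 0,"az": 0,"tx": -125,"ty": 0,"tz": 0,"hand": 1}]'

```text
t: 8.6
position: [0.5381, -0.1497, 0.2]
eef_rot: [-0.147, 1.555, 0.14]
ft_force: [0.8, -0.3, -0.1]
gripper_width: 0.0941
```

```bash
python3 -c "
from h import *
go([.535,-.148,.17],-1.67)
a=snap('scene','scene3.png');b=snap('top','top3.png')
for c in('scene','top'):
  for th in('nut_mid','pin_top','canister'): print(c,th,[(np.round(d['position'],1).tolist(),round(d['p'],2)) for d in pinpoint(th,c)])
u=cv2.resize(a[170:330,150:310],(480,480),interpolation=2);v=cv2.resize(b[180:330,330:430],(320,480),interpolation=2)
cv2.imwrite('pics/p3.png',np.hstack([u,v]))"
```

```text
pos [ 0.5381 -0.1497  0.2   ] jaw 0.1831 q [-3.970e-01  2.620e-01  1.595e+00  1.000e-03  1.273e+00 -5.800e-01] F [ 0.8 -0.3 -0.1] T [-0.033  0.022  0.034] w 0.0941 t 8.6
tool axes (cols) [[0.011, -0.182, 0.983], [-0.004, 0.983, 0.182], [-1.0, -0.006, 0.01]]
shift mm [30.   2.5 -3.1]
 turn [ 1.853   0.0125 -0.0057]
 turn [-1.2885  0.0053  0.0116]
scene nut_mid [([221.0, 240.1], 0.47)]
scene pin_top [([220.4, 231.2], 0.57)]
scene canister [([227.6, 291.7], 0.93)]
top nut_mid [([320.6, 317.5], 0.71), ([421.0, 253.3], 0.39)]
top pin_top [([421.6, 251.8], 0.59)]
top canister [([407.3, 257.9], 0.95)]
```

View pics/p3.png

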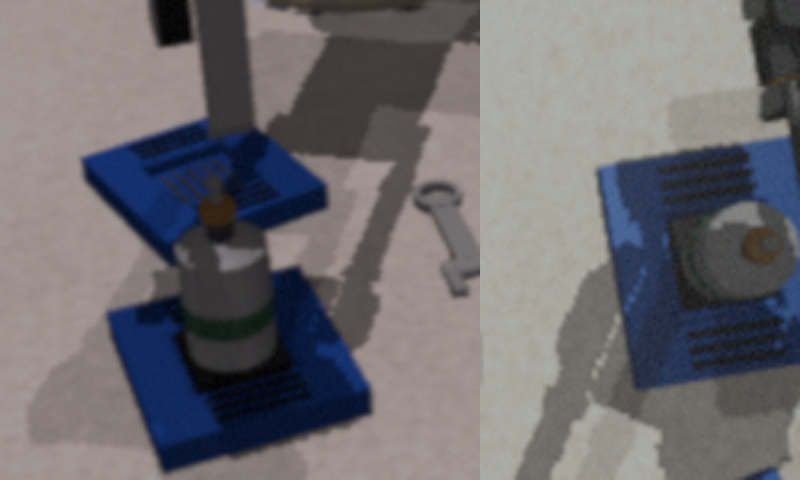

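The canister stands in the recess of the far dock: scene shows the foot at about (228,292) and top at about (407,258). Checking its pose and the nut position.

```bash
python3 -c "
from h import *
print(tri((221,240.1),(421,253.3)).round(4),tri((220.4,231.2),(421.6,251.8)).round(4),tri((227.6,291.7),(407.3,257.9)).round(4))
print('exp',[proj(c,[[.5355,-.1485,z] for z in(.008,.107,.126)]).round(1).tolist() for c in('scene','top')])
k=6
for c,roi in(('scene',(180,220,290,320)),('top',(355,215,455,310))):
  i=cv2.imread(f'pics/{c}3.png'); j=cv2.resize(i[roi[1]:roi[3],roi[0]:roi[2]],None,fx=k,fy=k,interpolation=2).astype(float)*1.6; j=j.clip(0,255).astype(np.uint8)
  for B,col in((box(.5355,-.1485,.184,.05,.05,.022,.022),(0,255,0)),(cyl(.5355,-.1485,.008,.102,.112),(0,255,255)),(cyl(.5355,-.1485,.023,.086,.086),(0,128,255)),(cyl(.5355,-.1485,.0038,.126,.126),(255,0,255))):
    q=(proj(c,B)-[roi[0],roi[1]]+.5)*k-.5
    h=cv2.convexHull(q.astype(np.int32)); cv2.polylines(j,[h],True,col,1)
  cv2.imwrite(f'pics/o3{c}.png',j[:600])
a=cv2.imread('pics/o3scene.png')[:570,:600];b=cv2.imread('pics/o3top.png')[:570,:600]
cv2.imwrite('pics/o3.png',cv2.resize(np.hstack([a,b]),(800,380)))
"
```

```text
[ 0.5406 -0.1524  0.1085] [ 0.5414 -0.1507  0.1241] [ 0.5404 -0.1522  0.01  ]
exp [[[228.8, 290.3], [223.0, 238.7], [221.7, 227.9]], [[404.0, 260.6], [417.6, 256.6], [420.7, 255.7]]]
```

View pics/o3.png

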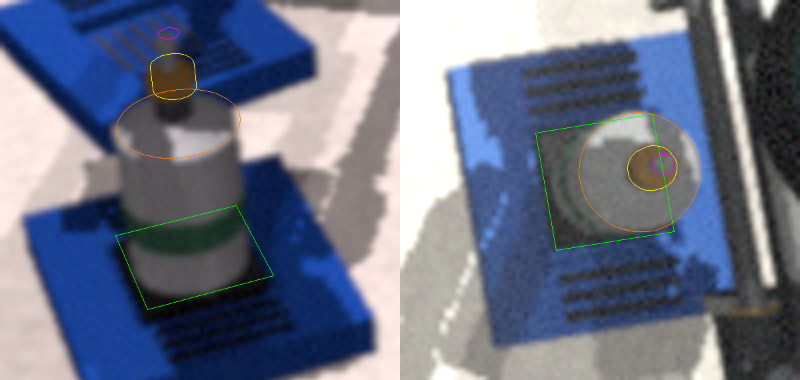

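```bash
python3 -c "
from h import *
k=16
out=[]
for c,roi in(('scene',(200,222,250,258)),('top',(395,230,445,280))):
  i=cv2.imread(f'pics/{c}3.png'); j=cv2.resize(i[roi[1]:roi[3],roi[0]:roi[2]],None,fx=k,fy=k,interpolation=2).astype(float)*1.8; j=j.clip(0,255).astype(np.uint8)
  for x,y,col in((.5355,-.1485,(0,255,255)),(.540,-.1515,(255,255,0))):
   for B in(cyl(x,y,.008,.102,.112),cyl(x,y,.0038,.126,.126)):
    q=(proj(c,B)-[roi[0],roi[1]]+.5)*k-.5
    cv2.polylines(j,[cv2.convexHull(q.astype(np.int32))],True,col,1)
  out.append(cv2.resize(j,(400,int(400*j.shape[0]/j.shape[1]))))
h=max(o.shape[0] for o in out); out=[cv2.copyMakeBorder(o,0,h-o.shape[0],0,0,0) for o in out]
cv2.imwrite('pics/o4.png',np.hstack(out))
"
```

```text
(no output)
```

View pics/o4.png

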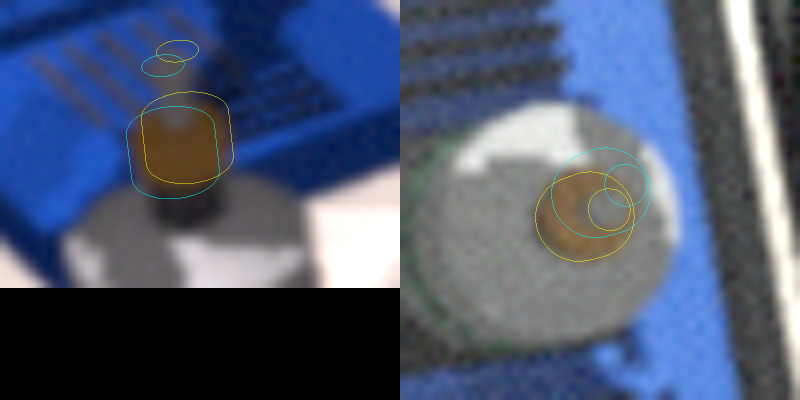

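The top view fits a nut centre of (0.5355, -0.1485) closely, and this agrees with the release pose. The network's estimate is about 5 mm off, so I'm rejecting it. Now I'll pre-rotate the gripper clockwise above the canister.

send_rows --targets '[{"ax": 0.12,"ay": 0.006,"az": -0.003,"tx": 5,"ty": 1,"tz": -1.5,"hand": 0},{"ax": 0.24,"ay": 0.006,"az": -0.003,"tx": 10,"ty": 1,"tz": -1.5,"hand": 0},{"ax": 0.36,"ay": 0.006,"az": -0.003,"tx": 10,"ty": 1,"tz": -1.5,"hand": 0},{"ax": 0.48,"ay": 0.006,"az": -0.003,"tx": 10,"ty": 1,"tz": -1.5,"hand": 0},{"ax": 0.6,"ay": 0.006,"az": -0.003,"tx": 10,"ty": 1,"tz": -1.5,"hand": 0}]'

```text
t: 9.42
position: [0.5332, -0.1477, 0.1835]
eef_rot: [0.33, 1.551, -0.334]
ft_force: [0.1, -0.2, 0.0]
gripper_width: 0.0639
```

send_rows --targets '[{"ax": 0.12,"ay": 0,"az": 0,"tx": 0,"ty": 0,"tz": 0,"hand": 0},{"ax": 0.24,"ay": 0,"az": 0,"tx": 0,"ty": 0,"tz": 0,"hand": 0},{"ax": 0.36,"ay": 0,"az": 0,"tx": 0,"ty": 0,"tz": 0,"hand": 0},{"ax": 0.48,"ay": 0,"az": 0,"tx": 0,"ty": 0,"tz": 0,"hand": 0},{"ax": 0.6,"ay": 0,"az": 0,"tx": 0,"ty": 0,"tz": 0,"hand": 0}]'

```text
t: 9.83
position: [0.5332, -0.1477, 0.1836]
eef_rot: [0.794, 1.425, -0.801]
ft_force: [0.3, 0.3, -0.3]
gripper_width: 0.047
```

send_rows --targets '[{"ax": 0.12,"ay": 0,"az": 0,"tx": 0,"ty": 0,"tz": 0,"hand": 0},{"ax": 0.2,"ay": 0,"az": 0,"tx": 0,"ty": 0,"tz": 0,"hand": 0},{"ax": 0.2,"ay": 0,"az": 0,"tx": 0,"ty": 0,"tz": 0,"hand": 0}]'

```text
t: 10.08
position: [0.5333, -0.1478, 0.1836]
eef_rot: [0.942, 1.36, -0.95]
ft_force: [0.1, 0.0, 0.9]
gripper_width: 0.0468
```

```bash
python3 -c "
from h import *
go([.5357,-.1485,.117])"
```

```text
pos [ 0.5333 -0.1478  0.1836] jaw -1.2183 q [-0.394  0.275  1.619 -0.004  1.253  0.826] F [0.1 0.  0.9] T [-0.08   0.109  0.049] w 0.0468 t 10.0833
tool axes (cols) [[-0.006, 0.938, 0.345], [-0.001, 0.345, -0.938], [-1.0, -0.006, -0.001]]
shift mm [66.6  2.4  1.5]
 turn [ 0.     -0.0007  0.0061]
 turn [-3.1416e+00 -9.6000e-03 -1.2000e-03]
```

send_rows --targets '[{"ax": 0,"ay": 0,"az": 0.004,"tx": 10,"ty": 2,"tz": 1.2,"hand": 0},{"ax": 0,"ay": 0,"az": 0.004,"tx": 30,"ty": 2,"tz": 1.2,"hand": 0},{"ax": 0,"ay": 0,"az": 0.004,"tx": 50,"ty": 2,"tz": 1.2,"hand": 0},{"ax": 0,"ay": 0,"az": 0.004,"tx": 60,"ty": 2,"tz": 1.2,"hand": 0},{"ax": 0,"ay": 0,"az": 0.004,"tx": 60,"ty": 2,"tz": 1.2,"hand": 0}]'

```text
t: 10.5
position: [0.5337, -0.1477, 0.1219]
eef_rot: [0.943, 1.363, -0.946]
ft_force: [-0.8, 0.2, 0.1]
gripper_width: 0.0472
```

send_rows --targets '[{"ax": 0,"ay": 0,"az": 0,"tx": 0,"ty": 0,"tz": 0,"hand": 0},{"ax": 0,"ay": 0,"az": 0,"tx": 0,"ty": 0,"tz": 0,"hand": 0},{"ax": 0,"ay": 0,"az": 0,"tx": 0,"ty": 0,"tz": 0,"hand": 0}]'

```text
t: 10.75
position: [0.5366, -0.1488, 0.1258]
eef_rot: [0.944, 1.354, -0.944]
ft_force: [-0.2, -0.2, -0.3]
gripper_width: 0.0473
```

```bash
python3 -c "
from h import *
go([.5357,-.1485,.117],-1.218)"
```

```text
pos [ 0.5366 -0.1488  0.1258] jaw -1.2166 q [-3.950e-01  3.240e-01  1.703e+00 -1.000e-03  1.113e+00  8.220e-01] F [-0.2 -0.2 -0.3] T [-0.076  0.144 -0.015] w 0.0473 t 10.75
tool axes (cols) [[0.002, 0.938, 0.347], [-0.002, 0.347, -0.938], [-1.0, 0.001, 0.002]]
shift mm [ 8.8 -0.7 -0.6]
 turn [ 0.0014  0.002  -0.001 ]
 turn [-3.1402e+00  1.6000e-03  3.2000e-03]
```

send_rows --targets '[{"ax": 0,"ay": 0,"az": 0,"tx": 4,"ty": -0.3,"tz": -0.3,"hand": 0},{"ax": 0,"ay": 0,"az": 0,"tx": 7,"ty": -0.3,"tz": -0.3,"hand": 0},{"ax": 0,"ay": 0,"az": 0,"tx": 7,"ty": -0.3,"tz": -0.3,"hand": 0},{"ax": 0,"ay": 0,"az": 0,"tx": 7,"ty": -0.3,"tz": -0.3,"hand": 0},{"ax": 0,"ay": 0,"az": 0,"tx": 7,"ty": -0.3,"tz": -0.3,"hand": 0}]'

```text
t: 11.17
position: [0.5354, -0.1483, 0.1178]
eef_rot: [0.944, 1.356, -0.945]
ft_force: [0.5, 0.3, 0.3]
gripper_width: 0.0469
```

```bash
python3 -c "
from h import *
go([.5357,-.1485,.117],-1.218)"
```

```text
pos [ 0.5354 -0.1483  0.1178] jaw -1.217 q [-3.950e-01  3.310e-01  1.715e+00 -1.000e-03  1.096e+00  8.220e-01] F [0.5 0.3 0.3] T [-0.072  0.102 -0.014] w 0.0469 t 11.1667
tool axes (cols) [[-0.0, 0.938, 0.347], [-0.001, 0.347, -0.938], [-1.0, -0.001, 0.001]]
shift mm [0.8 0.2 0.3]
 turn [0.001  0.0006 0.0006]
 turn [-3.1405e+00 -9.0000e-04  9.0000e-04]
```

On target. Gripping the nut.

send_rows --targets '[{"ax": 0,"ay": 0,"az": 0,"tx": 0.5,"ty": 0,"tz": 0,"hand": -1},{"ax": 0,"ay": 0,"az": 0,"tx": 0.5,"ty": 0,"tz": 0,"hand": -1},{"ax": 0,"ay": 0,"az": 0,"tx": 0.5,"ty": 0,"tz": 0,"hand": -1},{"ax": 0,"ay": 0,"az": 0,"tx": 0.5,"ty": 0,"tz": 0,"hand": -1},{"ax": 0,"ay": 0,"az": 0,"tx": 0.5,"ty": 0,"tz": 0,"hand": -1}]'

```text
t: 11.58
position: [0.5354, -0.1483, 0.1172]
eef_rot: [0.944, 1.356, -0.945]
ft_force: [0.1, -0.5, -0.6]
gripper_width: 0.0173
```

send_rows --targets '[{"ax": 0,"ay": 0,"az": 0,"tx": 0,"ty": 0,"tz": 0,"hand": -1},{"ax": 0,"ay": 0,"az": 0,"tx": 0,"ty": 0,"tz": 0,"hand": -1},{"ax": 0,"ay": 0,"az": 0,"tx": 0,"ty": 0,"tz": 0,"hand": -1}]'

```text
t: 11.83
position: [0.5355, -0.1485, 0.1173]
eef_rot: [0.944, 1.355, -0.945]
ft_force: [-0.4, -0.9, -0.6]
gripper_width: 0.0148
```

```bash
python3 -c "
from h import *
go([.5357,-.1485,.117],-1.218)
a=snap('scene','scene5.png'); cv2.imwrite('pics/p5.png',cv2.resize(a[180:330,150:310],None,fx=4,fy=4,interpolation=2))"
```

```text
pos [ 0.5355 -0.1485  0.1173] jaw -1.217 q [-3.950e-01  3.310e-01  1.716e+00 -1.000e-03  1.094e+00  8.230e-01] F [-0.4 -0.9 -0.6] T [-0.16  0.12 -0.03] w 0.0148 t 11.8333
tool axes (cols) [[-0.0, 0.938, 0.347], [-0.001, 0.347, -0.938], [-1.0, -0.0, 0.001]]
shift mm [0.3 0.2 0. ]
 turn [0.001  0.0011 0.0005]
 turn [-3.1405e+00 -8.0000e-04  1.7000e-03]
```

View pics/p5.png

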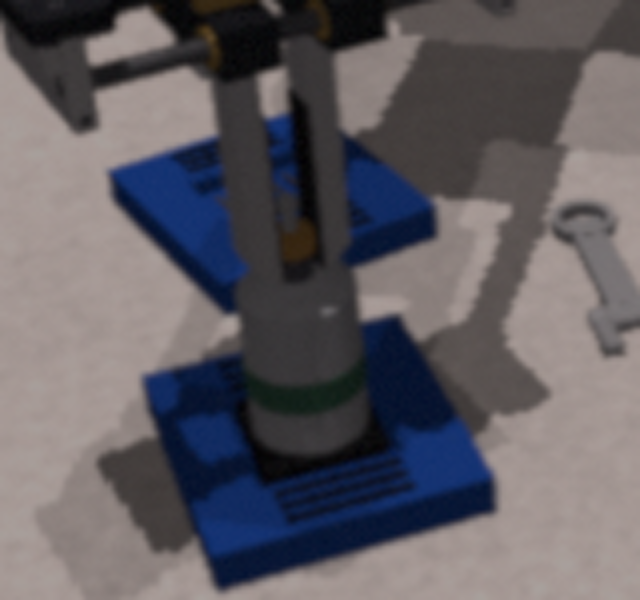

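The nut is gripped (width 14.8 mm) and the canister is still seated. Unscrewing, climbing 2 mm/rad.

send_rows --targets '[{"ax": -0.1,"ay": 0,"az": 0,"tx": -0.2,"ty": 0,"tz": 0,"hand": -1},{"ax": -0.2,"ay": 0,"az": 0,"tx": -0.4,"ty": 0,"tz": 0,"hand": -1},{"ax": -0.3,"ay": 0,"az": 0,"tx": -0.6,"ty": 0,"tz": 0,"hand": -1},{"ax": -0.4,"ay": 0,"az": 0,"tx": -0.8,"ty": 0,"tz": 0,"hand": -1},{"ax": -0.5,"ay": 0,"az": 0,"tx": -1.0,"ty": 0,"tz": 0,"hand": -1}]'

```text
t: 12.3
position: [0.5357, -0.1483, 0.1183]
eef_rot: [0.557, 1.497, -0.558]
ft_force: [1.1, 0.2, -1.0]
gripper_width: 0.0147
```

```bash
python3 -c "
from h import *
go([.5357,-.1485,.1183])"
```

```text
pos [ 0.5357 -0.1483  0.1183] jaw -0.7122 q [-3.950e-01  3.300e-01  1.714e+00 -1.000e-03  1.096e+00  3.180e-01] F [ 1.1  0.2 -1. ] T [-0.109 -0.032  0.007] w 0.0147 t 12.3
tool axes (cols) [[0.0, 0.653, 0.757], [-0.001, 0.757, -0.653], [-1.0, -0.0, 0.001]]
shift mm [-0.  -0.1  0.1]
 turn [-0.      0.0008  0.0004]
 turn [ 3.1416e+00  6.0000e-04 -1.2000e-03]
```

Tracks exactly with low forces. Continuing.

send_rows --targets '[{"ax": -0.1,"ay": 0,"az": 0,"tx": -0.2,"ty": 0,"tz": 0,"hand": -1},{"ax": -0.2,"ay": 0,"az": 0,"tx": -0.4,"ty": 0,"tz": 0,"hand": -1},{"ax": -0.3,"ay": 0,"az": 0,"tx": -0.6,"ty": 0,"tz": 0,"hand": -1},{"ax": -0.4,"ay": 0,"az": 0,"tx": -0.8,"ty": 0,"tz": 0,"hand": -1},{"ax": -0.5,"ay": 0,"az": 0,"tx": -1.0,"ty": 0,"tz": 0,"hand": -1}]'

```text
t: 12.72
position: [0.5358, -0.1484, 0.1193]
eef_rot: [0.166, 1.564, -0.167]
ft_force: [0.6, -1.0, -1.0]
gripper_width: 0.0149
```

send_rows --targets '[{"ax": -0.1,"ay": 0,"az": 0,"tx": -0.2,"ty": 0,"tz": 0,"hand": -1},{"ax": -0.2,"ay": 0,"az": 0,"tx": -0.4,"ty": 0,"tz": 0,"hand": -1},{"ax": -0.3,"ay": 0,"az": 0,"tx": -0.6,"ty": 0,"tz": 0,"hand": -1},{"ax": -0.4,"ay": 0,"az": 0,"tx": -0.8,"ty": 0,"tz": 0,"hand": -1},{"ax": -0.5,"ay": 0,"az": 0,"tx": -1.0,"ty": 0,"tz": 0,"hand": -1}]'

```text
t: 13.13
position: [0.5358, -0.1484, 0.1203]
eef_rot: [-0.227, 1.559, 0.225]
ft_force: [0.3, 0.1, -0.0]
gripper_width: 0.0146
```

```bash
python3 -c "
from h import *
go([.5357,-.1485,.1203])"
```

```text
pos [ 0.5358 -0.1484  0.1203] jaw 0.2877 q [-3.950e-01  3.280e-01  1.712e+00 -1.000e-03  1.101e+00 -6.820e-01] F [ 0.3  0.1 -0. ] T [-0.15  -0.173 -0.022] w 0.0146 t 13.1333
tool axes (cols) [[0.001, -0.284, 0.959], [-0.001, 0.959, 0.284], [-1.0, -0.001, 0.0]]
shift mm [-0.  -0.1 -0.2]
 turn [-0.      0.0003  0.0009]
 turn [ 3.1416e+00  1.5000e-03 -5.0000e-04]
```

send_rows --targets '[{"ax": -0.1,"ay": 0,"az": 0,"tx": -0.2,"ty": 0,"tz": 0,"hand": -1},{"ax": -0.2,"ay": 0,"az": 0,"tx": -0.4,"ty": 0,"tz": 0,"hand": -1},{"ax": -0.3,"ay": 0,"az": 0,"tx": -0.6,"ty": 0,"tz": 0,"hand": -1},{"ax": -0.4,"ay": 0,"az": 0,"tx": -0.8,"ty": 0,"tz": 0,"hand": -1},{"ax": -0.5,"ay": 0,"az": 0,"tx": -1.0,"ty": 0,"tz": 0,"hand": -1}]'

```text
t: 13.55
position: [0.5358, -0.1484, 0.1213]
eef_rot: [-0.617, 1.481, 0.615]
ft_force: [1.7, -0.2, 0.3]
gripper_width: 0.0148
```

send_rows --targets '[{"ax": -0.1,"ay": 0,"az": 0,"tx": -0.2,"ty": 0,"tz": 0,"hand": -1},{"ax": -0.2,"ay": 0,"az": 0,"tx": -0.4,"ty": 0,"tz": 0,"hand": -1},{"ax": -0.3,"ay": 0,"az": 0,"tx": -0.6,"ty": 0,"tz": 0,"hand": -1},{"ax": -0.4,"ay": 0,"az": 0,"tx": -0.8,"ty": 0,"tz": 0,"hand": -1},{"ax": -0.5,"ay": 0,"az": 0,"tx": -1.0,"ty": 0,"tz": 0,"hand": -1}]'

```text
t: 13.97
position: [0.5358, -0.1484, 0.1223]
eef_rot: [-0.999, 1.33, 0.997]
ft_force: [0.7, 0.5, 0.3]
gripper_width: 0.0148
```

```bash
python3 -c "
from h import *
go([.5357,-.1485,.1223])
snap('scene','scene6.png');a=cv2.imread('pics/scene6.png'); cv2.imwrite('pics/p6.png',cv2.resize(a[180:330,150:310],None,fx=4,fy=4,interpolation=2))"
```

```text
pos [ 0.5358 -0.1484  0.1223] jaw 1.2878 q [-3.950e-01  3.260e-01  1.709e+00 -1.000e-03  1.106e+00 -1.682e+00] F [0.7 0.5 0.3] T [-0.053 -0.131  0.006] w 0.0148 t 13.9667
tool axes (cols) [[0.001, -0.96, 0.279], [-0.001, 0.279, 0.96], [-1.0, -0.001, -0.001]]
shift mm [ 0.   0.1 -0.2]
 turn [ 0.     -0.0007  0.0008]
 turn [-3.1416e+00 -1.2000e-03 -1.1000e-03]
```

View pics/p6.png

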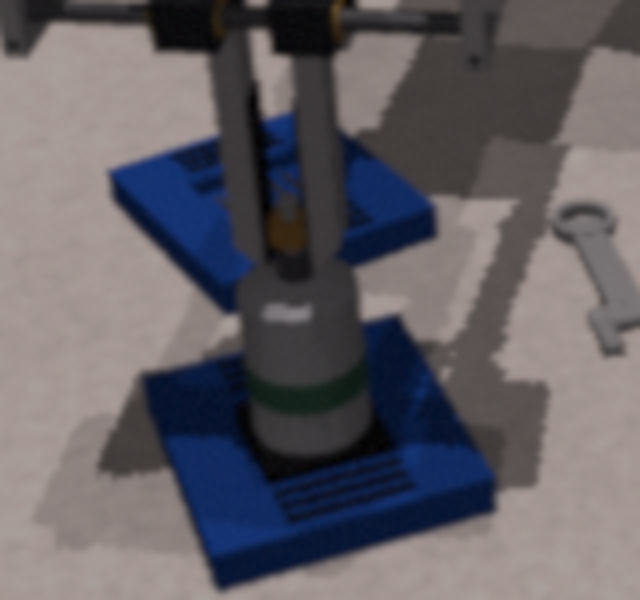

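The nut has climbed and the canister hasn't moved. Turning the last 0.3 rad, then feeling for the stop.

send_rows --targets '[{"ax": -0.08,"ay": 0,"az": 0,"tx": -0.2,"ty": 0,"tz": 0,"hand": -1},{"ax": -0.16,"ay": 0,"az": 0,"tx": -0.35,"ty": 0,"tz": 0,"hand": -1},{"ax": -0.24,"ay": 0,"az": 0,"tx": -0.5,"ty": 0,"tz": 0,"hand": -1},{"ax": -0.3,"ay": 0,"az": 0,"tx": -0.6,"ty": 0,"tz": 0,"hand": -1},{"ax": -0.34,"ay": 0,"az": 0,"tx": -0.6,"ty": 0,"tz": 0,"hand": -1}]'

```text
t: 14.43
position: [0.5358, -0.1483, 0.1229]
eef_rot: [-1.249, 1.184, 1.247]
ft_force: [0.7, -0.4, 0.5]
gripper_width: 0.015
```

```bash
python3 -c "
from h import *
go([.5357,-.1485,.1223])"
```

```text
pos [ 0.5358 -0.1483  0.1229] jaw 1.6234 q [-3.950e-01  3.260e-01  1.708e+00 -1.000e-03  1.107e+00 -2.018e+00] F [ 0.7 -0.4  0.5] T [-0.057 -0.163 -0.075] w 0.015 t 14.4333
tool axes (cols) [[0.0, -0.999, -0.053], [-0.001, -0.053, 0.999], [-1.0, -0.0, -0.001]]
shift mm [ 0.6  0.1 -0.2]
 turn [ 0.     -0.0009  0.0004]
 turn [-3.1416e+00 -6.0000e-04 -1.4000e-03]
```

send_rows --targets '[{"ax": -0.03,"ay": 0,"az": 0,"tx": 0,"ty": 0,"tz": 0,"hand": -1},{"ax": -0.06,"ay": 0,"az": 0,"tx": 0,"ty": 0,"tz": 0,"hand": -1},{"ax": -0.06,"ay": 0,"az": 0,"tx": 0,"ty": 0,"tz": 0,"hand": -1}]'

```text
t: 14.68
position: [0.5353, -0.1482, 0.1228]
eef_rot: [-1.29, 1.156, 1.291]
ft_force: [0.0, -0.9, 0.1]
gripper_width: 0.0146
```

```bash
python3 -c "
from h import *
go([.5357,-.1485,.1223])
a=snap('scene','scene7.png'); cv2.imwrite('pics/p7.png',cv2.resize(a[180:330,150:310],None,fx=4,fy=4,interpolation=2))"
```

```text
pos [ 0.5353 -0.1482  0.1228] jaw 1.6815 q [-3.950e-01  3.260e-01  1.708e+00 -1.000e-03  1.108e+00 -2.076e+00] F [ 0.  -0.9  0.1] T [ 0.001 -0.031  0.031] w 0.0146 t 14.6833
tool axes (cols) [[-0.001, -0.994, -0.111], [-0.0, -0.111, 0.994], [-1.0, 0.001, -0.0]]
shift mm [ 0.5 -0.4 -0.4]
 turn [-0.     -0.0004 -0.0006]
 turn [ 3.1416e+00 -1.0000e-03  7.0000e-04]
```

View pics/p7.png

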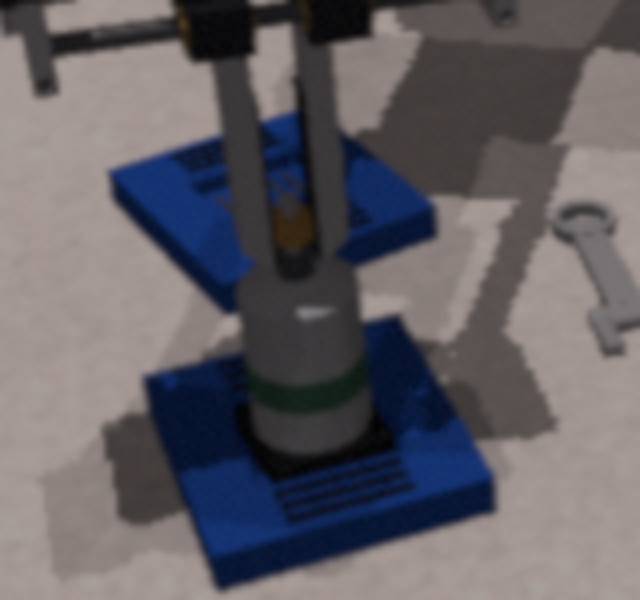

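Total turn is 2.90 rad, so the nut is past its 2.8 rad stop. The foot at about (228,290) looks slightly rotated with it. I'll let go, back off and measure the foot yaw.

send_rows --targets '[{"ax": 0,"ay": 0,"az": 0,"tx": 0,"ty": 0,"tz": 0,"hand": 0},{"ax": 0,"ay": 0,"az": 0,"tx": 0,"ty": 0,"tz": 0,"hand": 0},{"ax": 0,"ay": 0,"az": 0,"tx": 0,"ty": 0,"tz": 0,"hand": 0}]'

```text
t: 14.98
position: [0.5352, -0.1482, 0.1227]
eef_rot: [-1.291, 1.155, 1.291]
ft_force: [-1.0, 0.6, -0.5]
gripper_width: 0.0314
```

send_rows --targets '[{"ax": 0,"ay": 0,"az": 0,"tx": -15,"ty": 0,"tz": 0,"hand": 0.9},{"ax": 0,"ay": 0,"az": 0,"tx": -40,"ty": 0,"tz": 0,"hand": 0.9},{"ax": 0,"ay": 0,"az": 0,"tx": -70,"ty": 0,"tz": 0,"hand": 0.9},{"ax": 0,"ay": 0,"az": 0,"tx": -80,"ty": 0,"tz": 0,"hand": 0.9}]'

```text
t: 15.32
position: [0.5372, -0.1489, 0.2065]
eef_rot: [-1.296, 1.153, 1.286]
ft_force: [0.6, 0.3, 0.3]
gripper_width: 0.0579
```

```bash
python3 -c "
from h import *
go([.5357,-.1485,.1223])
a=snap('scene','scene8.png');b=snap('top','top8.png')
u=cv2.resize(a[210:330,180:290],(440,480),interpolation=2);v=cv2.resize(b[220:320,355:430],(360,480),interpolation=2)
cv2.imwrite('pics/p8.png',(np.hstack([u,v])*1.5).clip(0,255).astype(np.uint8))"
```

```text
pos [ 0.5372 -0.1489  0.2065] jaw 1.6826 q [-3.950e-01  2.590e-01  1.582e+00 -1.000e-03  1.295e+00 -2.077e+00] F [0.6 0.3 0.3] T [-0.005 -0.033 -0.023] w 0.0579 t 15.3167
tool axes (cols) [[0.005, -0.994, -0.112], [-0.003, -0.112, 0.994], [-1.0, -0.005, -0.004]]
shift mm [84.2  1.8  0.9]
 turn [ 0.     -0.0036  0.0048]
 turn [-3.1416 -0.0075 -0.0056]
```

View pics/p8.png

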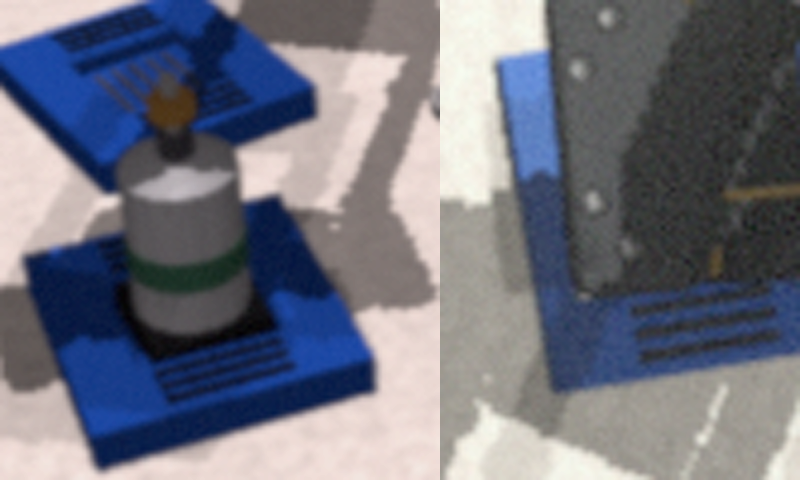

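```bash
python3 -c "
from h import *
o=[]
for n in(3,8):
  i=cv2.imread(f'pics/scene{n}.png')[270:312,198:260]; o.append((cv2.resize(i,None,fx=6.4,fy=6.4,interpolation=2)*2.5).clip(0,255).astype(np.uint8))
cv2.imwrite('pics/p9.png',np.hstack(o))"
```

```text
(no output)
```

View pics/p9.png

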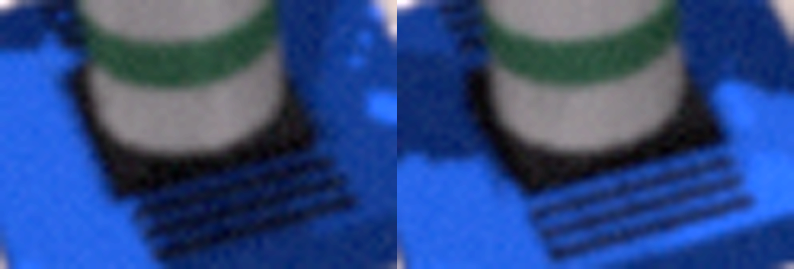

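```bash
python3 -c "
from h import *
for th in(.184,.23,.28):
  q=proj('scene',box(.5358,-.1485,th,.05,.05,.022,.022))[[0,2,4,6]]
  # idx: (-,-),(-,+),(+,-),(+,+)
  q=proj('scene',box(.5358,-.1485,th,.05,.05,.022,.0221)); a,b,c,d=q[0],q[2],q[4],q[6]
  print(th,'left dx/dy',((c-a)[0]/(c-a)[1]).round(3),'front dy/dx',((d-c)[1]/(d-c)[0]).round(3))"
```

```text
0.184 left dx/dy 0.437 front dy/dx -0.266
0.23 left dx/dy 0.527 front dy/dx -0.298
0.28 left dx/dy 0.629 front dy/dx -0.333
```

The foot is turned about 0.06 rad ccw from the dock's axes (edge slopes .565/-.29 against .437/-.266 when square). I'll grip the body and square it again.

send_rows --targets '[{"ax": 0,"ay": 0,"az": 0,"tx": 5,"ty": 1,"tz": 0.5,"hand": 0.9},{"ax": 0,"ay": 0,"az": 0,"tx": 10,"ty": 1,"tz": 0.5,"hand": 0.9},{"ax": 0,"ay": 0,"az": 0,"tx": 15,"ty": 1,"tz": 0.5,"hand": 0.9},{"ax": 0,"ay": 0,"az": 0,"tx": 20,"ty": 1,"tz": 0.5,"hand": 0.9},{"ax": 0,"ay": 0,"az": 0,"tx": 20,"ty": 1,"tz": 0.5,"hand": 0.9}]'

```text
t: 15.83
position: [0.533, -0.1473, 0.1802]
eef_rot: [-1.288, 1.157, 1.296]
ft_force: [-1.3, -0.3, 0.6]
gripper_width: 0.0891
```

```bash
python3 -c "
from h import *
go([.5355,-.1485,.0715])"
```

```text
pos [ 0.533  -0.1473  0.1802] jaw 1.6829 q [-3.950e-01  2.760e-01  1.626e+00 -1.000e-03  1.244e+00 -2.078e+00] F [-1.3 -0.3  0.6] T [ 0.081 -0.027  0.031] w 0.0891 t 15.8333
tool axes (cols) [[-0.005, -0.994, -0.112], [0.001, -0.112, 0.994], [-1.0, 0.005, 0.002]]
shift mm [108.7  -2.9  -1.6]
 turn [ 0.      0.0016 -0.0046]
 turn [-3.1416e+00  7.2000e-03  2.5000e-03]
```

send_rows --targets '[{"ax": 0,"ay": 0,"az": -0.003,"tx": 30,"ty": -2,"tz": -1,"hand": 0.9},{"ax": 0,"ay": 0,"az": -0.003,"tx": 60,"ty": -2,"tz": -1,"hand": 0.9},{"ax": 0,"ay": 0,"az": -0.003,"tx": 90,"ty": -2,"tz": -1,"hand": 0.9},{"ax": 0,"ay": 0,"az": -0.003,"tx": 106,"ty": -2,"tz": -1,"hand": 0.9},{"ax": 0,"ay": 0,"az": -0.003,"tx": 106,"ty": -2,"tz": -1,"hand": 0.9}]'

```text
t: 16.25
position: [0.5333, -0.1475, 0.0726]
eef_rot: [-1.286, 1.156, 1.297]
ft_force: [0.1, -0.4, -0.4]
gripper_width: 0.0892
```

send_rows --targets '[{"ax": 0,"ay": 0,"az": 0,"tx": 0,"ty": 0,"tz": 0,"hand": 0.9},{"ax": 0,"ay": 0,"az": 0,"tx": 0,"ty": 0,"tz": 0,"hand": 0.9},{"ax": 0,"ay": 0,"az": 0,"tx": 0,"ty": 0,"tz": 0,"hand": 0.9},{"ax": 0,"ay": 0,"az": 0,"tx": 0,"ty": 0,"tz": 0,"hand": 0.9},{"ax": 0,"ay": 0,"az": 0,"tx": 0,"ty": 0,"tz": 0,"hand": 0.9}]'

```text
t: 16.67
position: [0.5371, -0.149, 0.078]
eef_rot: [-1.295, 1.152, 1.287]
ft_force: [-0.3, 0.3, 0.4]
gripper_width: 0.0895
```

```bash
python3 -c "
from h import *
go([.5355,-.1485,.0715])"
```

```text
pos [ 0.5371 -0.149   0.078 ] jaw 1.683 q [-3.960e-01  3.710e-01  1.767e+00  1.000e-03  9.990e-01 -2.079e+00] F [-0.3  0.3  0.4] T [ 0.047  0.052 -0.006] w 0.0895 t 16.6667
tool axes (cols) [[0.005, -0.994, -0.112], [-0.001, -0.112, 0.994], [-1.0, -0.005, -0.002]]
shift mm [6.5 1.6 0.7]
 turn [ 0.     -0.0018  0.0046]
 turn [-3.1416e+00 -7.2000e-03 -2.9000e-03]
```

send_rows --targets '[{"ax": 0,"ay": 0,"az": 0.002,"tx": 3,"ty": 0.8,"tz": 0.3,"hand": 0.9},{"ax": 0,"ay": 0,"az": 0.002,"tx": 4,"ty": 0.8,"tz": 0.3,"hand": 0.9},{"ax": 0,"ay": 0,"az": 0.002,"tx": 4,"ty": 0.8,"tz": 0.3,"hand": 0.9},{"ax": 0,"ay": 0,"az": 0.002,"tx": 4,"ty": 0.8,"tz": 0.3,"hand": 0.9}]'

```text
t: 17.0
position: [0.5354, -0.1485, 0.0727]
eef_rot: [-1.292, 1.154, 1.291]
ft_force: [0.3, -0.0, -0.4]
gripper_width: 0.0892
```

```bash
python3 -c "
from h import *
go([.5355,-.1485,.0715])"
```

```text
pos [ 0.5354 -0.1485  0.0727] jaw 1.683 q [-0.395  0.377  1.773 -0.     0.991 -2.078] F [ 0.3 -0.  -0.4] T [ 0.038 -0.023  0.007] w 0.0892 t 17.0
tool axes (cols) [[0.0, -0.994, -0.112], [-0.001, -0.112, 0.994], [-1.0, -0.0, -0.001]]
shift mm [ 1.2 -0.1 -0.1]
 turn [ 0.     -0.0006  0.0003]
 turn [-3.1416e+00 -4.0000e-04 -9.0000e-04]
```

Close on the body, turn 0.06 clockwise, then look.

send_rows --targets '[{"ax": 0,"ay": 0,"az": 0,"tx": 0,"ty": 0,"tz": 0,"hand": -1},{"ax": 0,"ay": 0,"az": 0,"tx": 0,"ty": 0,"tz": 0,"hand": -1},{"ax": 0,"ay": 0,"az": 0,"tx": 0,"ty": 0,"tz": 0,"hand": -1},{"ax": 0,"ay": 0,"az": 0,"tx": 0,"ty": 0,"tz": 0,"hand": -1},{"ax": 0,"ay": 0,"az": 0,"tx": 0,"ty": 0,"tz": 0,"hand": -1}]'

```text
t: 17.42
position: [0.5356, -0.1485, 0.0728]
eef_rot: [-1.292, 1.154, 1.291]
ft_force: [-0.5, -0.9, -1.0]
gripper_width: 0.059
```

send_rows --targets '[{"ax": 0,"ay": 0,"az": 0,"tx": 0,"ty": 0,"tz": 0,"hand": -1},{"ax": 0,"ay": 0,"az": 0,"tx": 0,"ty": 0,"tz": 0,"hand": -1},{"ax": 0.02,"ay": 0,"az": 0,"tx": 0,"ty": 0,"tz": 0,"hand": -1},{"ax": 0.04,"ay": 0,"az": 0,"tx": 0,"ty": 0,"tz": 0,"hand": -1},{"ax": 0.06,"ay": 0,"az": 0,"tx": 0,"ty": 0,"tz": 0,"hand": -1}]'

```text
t: 17.83
position: [0.5358, -0.1488, 0.0728]
eef_rot: [-1.248, 1.185, 1.245]
ft_force: [0.7, -0.4, -1.5]
gripper_width: 0.0455
```

send_rows --targets '[{"ax": 0,"ay": 0,"az": 0,"tx": 0,"ty": 0,"tz": 0,"hand": -1},{"ax": 0,"ay": 0,"az": 0,"tx": 0,"ty": 0,"tz": 0,"hand": -1}]'

```text
t: 18.0
position: [0.5357, -0.1487, 0.0728]
eef_rot: [-1.249, 1.184, 1.246]
ft_force: [0.9, -0.4, -1.3]
gripper_width: 0.0455
```

```bash
python3 -c "
from h import *
go([.5355,-.1485,.0715])
i=snap('scene','scene10.png')[270:312,198:260]; cv2.imwrite('pics/p10.png',(cv2.resize(i,None,fx=12,fy=12,interpolation=2)*2.5).clip(0,255).astype(np.uint8))"
```

```text
pos [ 0.5357 -0.1487  0.0728] jaw 1.6229 q [-3.960e-01  3.770e-01  1.773e+00 -1.000e-03  9.900e-01 -2.018e+00] F [ 0.9 -0.4 -1.3] T [-0.175 -0.172  0.045] w 0.0455 t 18.0
tool axes (cols) [[0.001, -0.999, -0.052], [-0.001, -0.052, 0.999], [-1.0, -0.001, -0.001]]
shift mm [1.3 0.2 0.2]
 turn [ 0.     -0.001   0.0007]
 turn [-3.1416e+00 -1.2000e-03 -1.6000e-03]
```

View pics/p10.png

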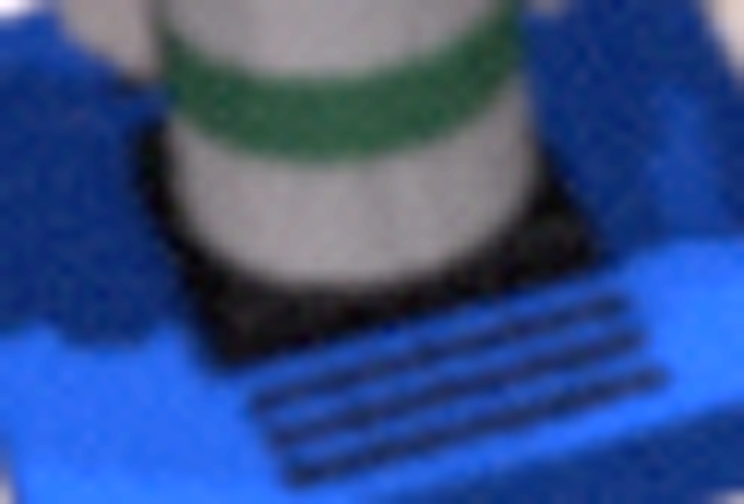

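The foot's front edge is parallel to the vent slots again (slopes -.289 and -.28), so it's square. Releasing, rising and closing the fingers for the press.

send_rows --targets '[{"ax": 0,"ay": 0,"az": 0,"tx": 0,"ty": 0,"tz": 0,"hand": 0.9},{"ax": 0,"ay": 0,"az": 0,"tx": 0,"ty": 0,"tz": 0,"hand": 0.9},{"ax": 0,"ay": 0,"az": 0,"tx": 0,"ty": 0,"tz": 0,"hand": 0.9},{"ax": 0,"ay": 0,"az": 0,"tx": 0,"ty": 0,"tz": 0,"hand": 0.9},{"ax": 0,"ay": 0,"az": 0,"tx": 0,"ty": 0,"tz": 0,"hand": 0.9}]'

```text
t: 18.47
position: [0.5355, -0.1484, 0.0728]
eef_rot: [-1.248, 1.184, 1.247]
ft_force: [0.1, 0.5, 0.0]
gripper_width: 0.0755
```

send_rows --targets '[{"ax": 0,"ay": 0,"az": 0,"tx": -20,"ty": 0,"tz": 0,"hand": 0.9},{"ax": 0,"ay": 0,"az": 0,"tx": -50,"ty": 0,"tz": 0,"hand": 0.9},{"ax": 0,"ay": 0,"az": 0,"tx": -80,"ty": 0,"tz": 0,"hand": 0.9},{"ax": 0,"ay": 0,"az": 0,"tx": -100,"ty": 0,"tz": 0,"hand": 0.9},{"ax": 0,"ay": 0,"az": 0,"tx": -100,"ty": 0,"tz": 0,"hand": 0.9}]'

```text
t: 18.88
position: [0.5383, -0.1495, 0.1775]
eef_rot: [-1.255, 1.181, 1.239]
ft_force: [0.8, -0.5, 1.0]
gripper_width: 0.0893
```

send_rows --targets '[{"ax": 0,"ay": 0,"az": 0,"tx": 0,"ty": 0,"tz": 0,"hand": -1},{"ax": 0,"ay": 0,"az": 0,"tx": 0,"ty": 0,"tz": 0,"hand": -1},{"ax": 0,"ay": 0,"az": 0,"tx": 0,"ty": 0,"tz": 0,"hand": -1},{"ax": 0,"ay": 0,"az": 0,"tx": 0,"ty": 0,"tz": 0,"hand": -1},{"ax": 0,"ay": 0,"az": 0,"tx": 0,"ty": 0,"tz": 0,"hand": -1}]'

```text
t: 19.3
position: [0.5349, -0.1482, 0.1715]
eef_rot: [-1.246, 1.185, 1.249]
ft_force: [-0.7, 0.6, 0.3]
gripper_width: 0.0595
```

send_rows --targets '[{"ax": 0,"ay": 0,"az": 0,"tx": 0,"ty": 0,"tz": 0,"hand": -1},{"ax": 0,"ay": 0,"az": 0,"tx": 0,"ty": 0,"tz": 0,"hand": -1},{"ax": 0,"ay": 0,"az": 0,"tx": 0,"ty": 0,"tz": 0,"hand": -1},{"ax": 0,"ay": 0,"az": 0,"tx": 0,"ty": 0,"tz": 0,"hand": -1},{"ax": 0,"ay": 0,"az": 0,"tx": 0,"ty": 0,"tz": 0,"hand": -1}]'

```text
t: 19.72
position: [0.5355, -0.1485, 0.1728]
eef_rot: [-1.248, 1.184, 1.247]
ft_force: [-0.6, -0.2, -0.2]
gripper_width: 0.0261
```

```bash
python3 -c "
from h import *
go([.5357,-.1487,.152])
a=snap('scene','scene11.png');b=snap('top','top11.png')
u=cv2.resize(a[210:330,180:290],(440,480),interpolation=2);v=cv2.resize(b[220:320,355:430],(360,480),interpolation=2)
cv2.imwrite('pics/p11.png',(np.hstack([u,v])*1.5).clip(0,255).astype(np.uint8))"
```

```text
pos [ 0.5355 -0.1485  0.1728] jaw 1.623 q [-0.395  0.283  1.636 -0.     1.222 -2.018] F [-0.6 -0.2 -0.2] T [0.021 0.075 0.004] w 0.0261 t 19.7167
tool axes (cols) [[0.001, -0.999, -0.052], [-0.001, -0.052, 0.999], [-1.0, -0.001, -0.001]]
shift mm [20.8 -0.1 -0.2]
 turn [ 0.     -0.0007  0.0006]
 turn [-3.1416e+00 -9.0000e-04 -1.1000e-03]
```

View pics/p11.png

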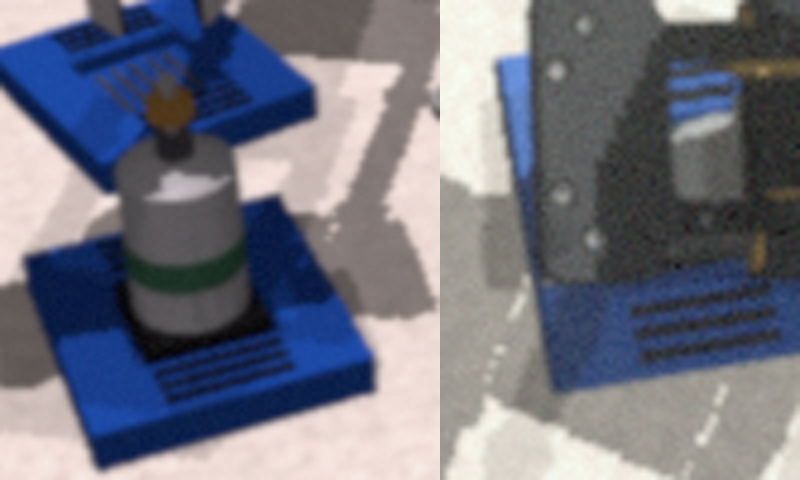

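The nut is up (about (168,105) in the crop) and the canister is square in the dock. Finishing the closure and descending to just above the pin.

send_rows --targets '[{"ax": 0,"ay": 0,"az": 0,"tx": 0,"ty": 0,"tz": 0,"hand": -1},{"ax": 0,"ay": 0,"az": 0,"tx": 0,"ty": 0,"tz": 0,"hand": -1},{"ax": 0,"ay": 0,"az": 0,"tx": 0,"ty": 0,"tz": 0,"hand": -1},{"ax": 0,"ay": 0,"az": 0,"tx": 0,"ty": 0,"tz": 0,"hand": -1},{"ax": 0,"ay": 0,"az": 0,"tx": 4,"ty": 0,"tz": 0,"hand": -1}]'

```text
t: 20.23
position: [0.5361, -0.1487, 0.1694]
eef_rot: [-1.25, 1.183, 1.245]
ft_force: [0.1, 0.0, -0.4]
gripper_width: 0.0002
```

send_rows --targets '[{"ax": 0,"ay": 0,"az": 0,"tx": 4,"ty": 0,"tz": 0,"hand": -1},{"ax": 0,"ay": 0,"az": 0,"tx": 8,"ty": 0,"tz": 0,"hand": -1},{"ax": 0,"ay": 0,"az": 0,"tx": 12,"ty": 0,"tz": 0,"hand": -1},{"ax": 0,"ay": 0,"az": 0,"tx": 15,"ty": 0,"tz": 0,"hand": -1},{"ax": 0,"ay": 0,"az": 0,"tx": 15,"ty": 0,"tz": 0,"hand": -1}]'

```text
t: 20.65
position: [0.5349, -0.1482, 0.1528]
eef_rot: [-1.247, 1.185, 1.248]
ft_force: [-0.2, -0.5, 0.6]
gripper_width: 0.0003
```

send_rows --targets '[{"ax": 0,"ay": 0,"az": 0,"tx": 0,"ty": 0,"tz": 0,"hand": -1},{"ax": 0,"ay": 0,"az": 0,"tx": 0,"ty": 0,"tz": 0,"hand": -1},{"ax": 0,"ay": 0,"az": 0,"tx": 0,"ty": 0,"tz": 0,"hand": -1}]'

```text
t: 20.9
position: [0.5357, -0.1485, 0.154]
eef_rot: [-1.249, 1.184, 1.246]
ft_force: [0.5, -0.3, 0.3]
gripper_width: 0.0007
```

```bash
python3 -c "
from h import *
go([.5357,-.1486,.1425])"
```

```text
pos [ 0.5357 -0.1485  0.154 ] jaw 1.6229 q [-0.395  0.298  1.664 -0.     1.178 -2.018] F [ 0.5 -0.3  0.3] T [0.066 0.    0.005] w 0.0007 t 20.9
tool axes (cols) [[0.001, -0.999, -0.052], [-0.001, -0.052, 0.999], [-1.0, -0.001, -0.001]]
shift mm [11.5  0.  -0.1]
 turn [ 0.     -0.0009  0.001 ]
 turn [-3.1416e+00 -1.5000e-03 -1.4000e-03]
```

Press: step to 10.5 mm down and read the force.

send_rows --targets '[{"ax": 0,"ay": 0,"az": 0,"tx": 3,"ty": 0,"tz": 0,"hand": -1},{"ax": 0,"ay": 0,"az": 0,"tx": 6,"ty": 0,"tz": 0,"hand": -1},{"ax": 0,"ay": 0,"az": 0,"tx": 8,"ty": 0,"tz": 0,"hand": -1},{"ax": 0,"ay": 0,"az": 0,"tx": 10,"ty": 0,"tz": 0,"hand": -1},{"ax": 0,"ay": 0,"az": 0,"tx": 10.5,"ty": 0,"tz": 0,"hand": -1}]'

```text
t: 21.32
position: [0.5358, -0.1486, 0.1434]
eef_rot: [-1.249, 1.184, 1.246]
ft_force: [0.0, -0.5, 5.1]
gripper_width: 0.0004
```

send_rows --targets '[{"ax": 0,"ay": 0,"az": 0,"tx": 0.5,"ty": 0,"tz": 0,"hand": -1},{"ax": 0,"ay": 0,"az": 0,"tx": 1,"ty": 0,"tz": 0,"hand": -1}]'

```text
t: 21.48
position: [0.5359, -0.1486, 0.143]
eef_rot: [-1.249, 1.184, 1.246]
ft_force: [0.7, 0.6, 8.8]
gripper_width: 0.0004
```

```bash
python3 -c "
from h import *
go([.5357,-.1486,.1425])"
```

```text
pos [ 0.5359 -0.1486  0.143 ] jaw 1.623 q [-0.395  0.307  1.68  -0.     1.152 -2.018] F [0.7 0.6 8.8] T [ 0.104  0.235 -0.016] w 0.0004 t 21.4833
tool axes (cols) [[0.002, -0.999, -0.052], [-0.001, -0.052, 0.999], [-1.0, -0.002, -0.001]]
shift mm [0.5 0.2 0. ]
 turn [ 0.     -0.0012  0.0016]
 turn [-3.1416e+00 -2.4000e-03 -1.8000e-03]
```

The tip is at z 0.121, which is fully down, with 8.8 N on it. Holding for 1 s more, then up.

send_rows --targets '[{"ax": 0,"ay": 0,"az": 0,"tx": 0,"ty": 0,"tz": 0,"hand": -1},{"ax": 0,"ay": 0,"az": 0,"tx": 0,"ty": 0,"tz": 0,"hand": -1},{"ax": 0,"ay": 0,"az": 0,"tx": 0,"ty": 0,"tz": 0,"hand": -1},{"ax": 0,"ay": 0,"az": 0,"tx": 0,"ty": 0,"tz": 0,"hand": -1},{"ax": 0,"ay": 0,"az": 0,"tx": 0,"ty": 0,"tz": 0,"hand": -1}]'

```text
t: 21.9
position: [0.5358, -0.1486, 0.1432]
eef_rot: [-1.249, 1.184, 1.246]
ft_force: [-0.7, 0.2, 6.4]
gripper_width: 0.0004
```

send_rows --targets '[{"ax": 0,"ay": 0,"az": 0,"tx": 0,"ty": 0,"tz": 0,"hand": -1},{"ax": 0,"ay": 0,"az": 0,"tx": 0,"ty": 0,"tz": 0,"hand": -1},{"ax": 0,"ay": 0,"az": 0,"tx": 0,"ty": 0,"tz": 0,"hand": -1},{"ax": 0,"ay": 0,"az": 0,"tx": 0,"ty": 0,"tz": 0,"hand": -1},{"ax": 0,"ay": 0,"az": 0,"tx": 0,"ty": 0,"tz": 0,"hand": -1}]'

```text
t: 22.32
position: [0.5358, -0.1486, 0.1432]
eef_rot: [-1.249, 1.184, 1.246]
ft_force: [-1.0, 0.2, 6.7]
gripper_width: 0.0004
```

send_rows --targets '[{"ax": 0,"ay": 0,"az": 0,"tx": 0,"ty": 0,"tz": 0,"hand": -1},{"ax": 0,"ay": 0,"az": 0,"tx": 0,"ty": 0,"tz": 0,"hand": -1},{"ax": 0,"ay": 0,"az": 0,"tx": -5,"ty": 0,"tz": 0,"hand": -1},{"ax": 0,"ay": 0,"az": 0,"tx": -20,"ty": 0,"tz": 0,"hand": -1},{"ax": 0,"ay": 0,"az": 0,"tx": -50,"ty": 0,"tz": 0,"hand": -1}]'

```text
t: 22.73
position: [0.5329, -0.1474, 0.1895]
eef_rot: [-1.242, 1.187, 1.254]
ft_force: [-0.5, 0.9, 0.0]
gripper_width: 0.0005
```

send_rows --targets '[{"ax": 0,"ay": 0,"az": 0,"tx": -30,"ty": 20,"tz": 0,"hand": -1},{"ax": 0,"ay": 0,"az": 0,"tx": -60,"ty": 60,"tz": 0,"hand": -1},{"ax": 0,"ay": 0,"az": 0,"tx": -80,"ty": 100,"tz": 0,"hand": -1},{"ax": 0,"ay": 0,"az": 0,"tx": -80,"ty": 140,"tz": 0,"hand": -1},{"ax": 0,"ay": 0,"az": 0,"tx": -80,"ty": 160,"tz": 0,"hand": -1}]'

```text
t: 23.15
position: [0.3731, -0.1564, 0.2736]
eef_rot: [-1.25, 1.185, 1.246]
ft_force: [-0.3, 0.3, 0.0]
gripper_width: 0.0002
```

```bash
python3 -c "
from h import *
go([.5357,-.1486,.1425])
a=snap('scene','scene12.png');b=snap('top','top12.png')
u=cv2.resize(a[210:330,180:290],(440,480),interpolation=2);v=cv2.resize(b[220:320,355:430],(360,480),interpolation=2)
cv2.imwrite('pics/p12.png',(np.hstack([u,v])*1.5).clip(0,255).astype(np.uint8))"
```

```text
pos [ 0.3731 -0.1564  0.2736] jaw 1.6234 q [-5.680e-01 -1.400e-02  1.739e+00 -1.000e-03  1.414e+00 -2.192e+00] F [-0.3  0.3  0. ] T [0.018 0.007 0.02 ] w 0.0002 t 23.15
tool axes (cols) [[0.001, -0.999, -0.053], [-0.002, -0.053, 0.999], [-1.0, -0.001, -0.002]]
shift mm [ 131.2 -162.7   -0.5]
 turn [ 0.     -0.0021  0.0009]
 turn [-3.1416e+00 -1.4000e-03 -3.2000e-03]
```

View pics/p12.png

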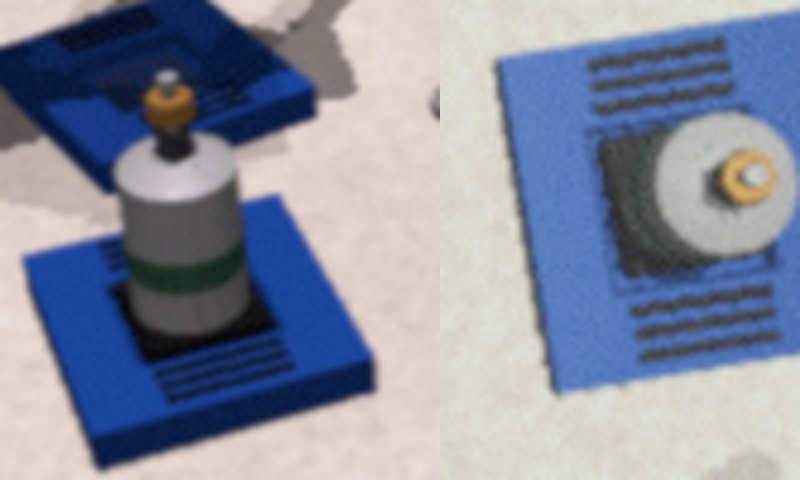

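View pics/scene12.png

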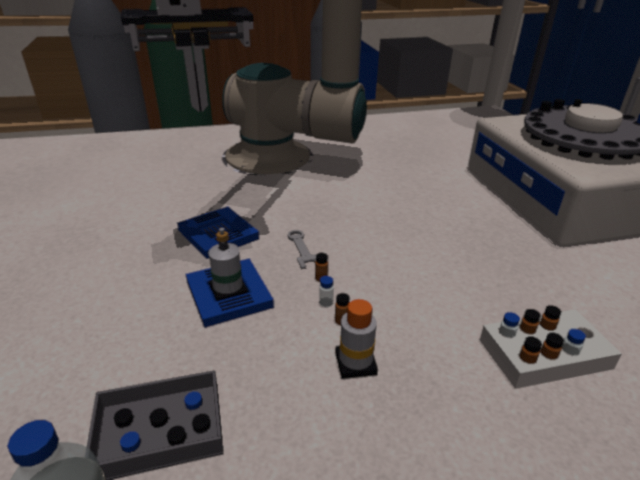

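```bash
python3 -c "
from h import *
k=16;out=[]
for n,x,y,h in((3,.5358,-.1487,0),(12,.5358,-.1487,.0056)):
  roi=(200,218,248,258);i=cv2.imread(f'pics/scene{n}.png'); j=(cv2.resize(i[roi[1]:roi[3],roi[0]:roi[2]],None,fx=k/2,fy=k/2,interpolation=2)*1.6).clip(0,255).astype(np.uint8)
  off=np.array([-1.0,1.0])
  for B in(cyl(x,y,.008,.102+h,.112+h),cyl(x,y,.0038,.126,.126)):
    q=(proj('scene',B)+off-[roi[0],roi[1]]+.5)*k/2-.5
    cv2.polylines(j,[cv2.convexHull(q.astype(np.int32))],True,(0,255,255),1)
  out.append(j)
cv2.imwrite('pics/p13.png',np.hstack(out))"
```

```text
(no output)
```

View pics/p13.png

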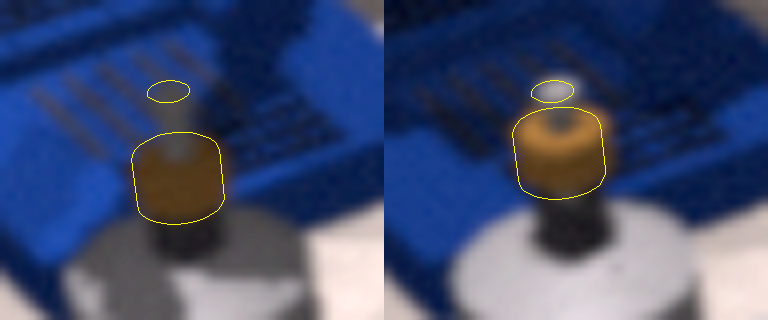

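The final picture matches the nut raised 5.6 mm and the pin sprung up. The canister stands square in the far dock, and the wrench, vials and capped canister haven't moved. Handing in.

```bash
python3 -c "
from rig import *
print(sign_off())"
```

```text
the job is handed in; nothing more can be done
None
```

The green-banded canister now stands in the recess of the far blue dock, vented, with its lock nut unscrewed to the stop. I handed the job in at about 23 s of robot time; it returned no verdict.

- **Placing:** I lowered the canister into the dock farthest from the base, at about (0.535, -0.148). It touched down at exactly the expected seat height, and I let go.
- **Nut:** I turned it 2.90 rad counter-clockwise, climbing 2 mm per rad, so it went past its 2.8 rad stop. I felt no clear torque rise at the stop. The evidence that it got there is the turn angle, and the final picture, which fits a 5.6 mm rise.
- **Squaring up:** The last bit of turning past the stop twisted the canister about 0.06 rad in the recess. I gripped the body, turned it back until the foot lined up with the dock, and let go again before venting.
- **Venting:** I pressed the pin fully down with 6–9 N for just over a second, then lifted off. The last picture shows the pin up again.

**Last checks:** The bystanders look unmoved, and the arm was clear with about zero force on it.

**Disagreements:**
- The network's nut position was about 5 mm away from the release pose and the top-view overlay. I did not use it.
- The two cameras differed by 2–3 mm on where the dock is.

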